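Leak-test a valve housing on the sloping cradle

TASK

Lay the grey valve housing flat on the sloping bed of the cradle, between the fences and with its port end down at the stop, and let go of it. Then take the leak-test coupler by its ribbed grip and press it squarely over the housing's tilted port until it snaps past the catches, and keep pressing so that the sprung sleeve is pushed nearly all the way in. Finish while still gripping the coupler and holding it pressed like that; the housing stays in its place on the bed and the other things on the bench stay where they are.

Things in the scene. Friction and masses are not known exactly. Their poses are not given: they have to be found in the camera images.
- housing: Grey plastic valve housing, a box 110 (x) x 44 (y) x 34 (z) mm, 0.2 to 0.4 kg, loose, starts flat on the bench. Origin: centre of its underside; z out of its top face. Near its -x end a port stands on the top (brass stem, steel sleeve round its foot), axis parallel to z; the bare +x end, with a thin black pad on top, is gripped across the 44 mm width.
- housing_grip (a point): Point to grip the housing: on its centreline, 33 mm from its origin towards +x, 24 mm above its underside (pads close along the housing's y).
- port_foot (a point): Centre of the port where it leaves the housing's top face (housing frame: x -25, y 0, z 34 mm). The port axis is the housing's z.
- port_tip (a point): Tip of the port's brass stem, 28 mm from port_foot along the housing's z. Stem: 17 mm diameter up to 20 mm above the foot, then a cone to 7 mm at the tip. Fingers holding the housing by its grip point clear it.
- sleeve (a joint): Sprung steel sleeve round the foot of the port, 34 mm diameter, its top face 12 mm above port_foot at rest. Value: how far it is pushed in along the port axis, 0 to 0.010 m (hard stop). The coupler's rim pushes it: value = about 12 mm minus the height of the mouth above port_foot; snapped on but not held down, it rests near 6 mm. Spring: 2 N to start, 12 N at 10 mm.
- catch_a (a joint): One of two sprung steel catches that bulge 4 mm out of the stem's sides (housing +y and -y), widest 13 to 14 mm above port_foot. 0 = out; about 0.002 m when squeezed in by the coupler's lip (5 to 10 N); they spring out again, above the lip, when the coupler's mouth is less than 8 mm above port_foot.
- coupler: Leak-test coupler, a loose aluminium hand tool, 80 mm tall, 0.1 to 0.2 kg, round about its z, standing mouth down. Origin: centre of its mouth (lower end); z from the mouth to the closed top. Lower 40 mm: 34 mm diameter, hollow; mouth a 20 mm hole through a 5 mm thick lip, then a bore of 28 mm, 36 mm deep in all. Upper 40 mm: solid ribbed grip, 28 mm diameter.
- coupler_grip (a point): Point to grip the coupler: on its axis, 60 mm above the mouth.
- bed: Sloping bed of the aluminium cradle, a fixed narrow plate 120 x 50 mm on posts. Origin: centre of the bed's top surface, 70 mm above the bench. x points up the slope, away from the robot; z is square to the bed and leans 0.38 rad from vertical towards the low end, which faces the robot. With the housing home the two origins meet (or up to a few mm up the slope), axes parallel.
- tape_roll: Bystander: clear ring-shaped tape core, 90 mm diameter, 24 mm high. Origin: centre of its underside.
- marker: Bystander: black marker pen, 135 mm long, 16 mm thick, lying. Origin: middle of its underside.
- parts_bin: Bystander: yellow open parts bin, 120 x 90 x 60 mm. Origin: centre of its underside.
- bottle: Bystander: clear bottle, 66 mm diameter, 190 mm tall, standing. Origin: centre of its underside.
- bed_stop (a point): Foot of the stop across the bed's low end (bed x -55 mm, y 0, z 0): it stands 16 mm above the bed, and the housing's port end goes against it. Two fences 10 mm tall run along the low half (bed x -55 to -5 mm), 50 mm apart inside; the high half has none, so fingers have room.
- fitting_a: Bystander: clear plastic fitting, a block 34 x 26 x 22 mm with a 16 mm spout on one end. Origin: centre of its underside.
- fitting_b: Bystander: clear plastic fitting, a block 34 x 26 x 22 mm with a 16 mm spout on one end. Origin: centre of its underside.
- fitting_c: Bystander: clear plastic fitting, a block 34 x 26 x 22 mm with a 16 mm spout on one end. Origin: centre of its underside.
Not all that is in view belongs to the job. What is shaped like the part that bears bed but pink or red is not meant.

How it is judged:
By the outcome, as a careful person would: the job done as asked, in the order asked, and still so for the second after the job is handed in, while the arm keeps its last pose, push and grip.
It also fails if it takes over 53 s, if anything falls off the work surface, if the arm or the gripper's body presses on something with over 40 N, if the wrist force passes 120 N, or if a joint passes its speed limit or range.

ROBOT

A 6-joint arm with a two-finger parallel gripper is mounted at the origin on the work surface. World frame = base frame: x ahead of the robot, y to its left, z up, the work surface at z = 0. Lengths are in mm, angles in rad, forces in N, time in s.
With the tool pointing down it reaches from about 400 to 925 mm from the base axis. Payload 12.5 kg.
Tool frame: the origin (TCP) lies at the very end of the fingers, on their centre line; the grasp point (between the pads) lies 19 mm behind it; z points along the fingers, y is the direction in which the jaws open and shut (so a half turn about z gives the same grasp; the last joint's range is limited). The gripper opens to 95 mm and grips with 3 to 60 N. Pads are 20 mm wide; open, the fingers measure 119 mm over their backs; the gripper's body (75 mm by 180 mm) begins 59 mm behind the grasp point.
Start: joints at [1.134, 0.491, 1.559, -0, 1.092, -0.106], TCP at [202.984, 591.138, 214.661] pointing down, gripper open.
Joint ranges: [-3.1, 3.1], [-0.84, 2.19], [0.05, 2.79], [-1.13, 4.28], [0.06, 2.93], [-2.69, 2.69]. Speed limits (rad/s): [2.22, 2.22, 2.79, 3.14, 3.14, 3.14].

INTERFACE

Orientations are given as [roll, pitch, yaw] about the fixed x, y, z axes, in that order (R = Rz(yaw) Ry(pitch) Rx(roll)).
In Python, from cell import env gives the robot as it stands.
- The arm moves only by the shell command python3 -m pendant 'ROWS'. ROWS is JSON, a list that holds one entry, the list of rows, each a list of 5 numbers: the opening, from 0 (shut) to 1 (fully open), then the shift along the tool's x, y, z in m, then the turn about the tool's z in rad. A call has exactly 8 rows; each row is the pose to reach, as a shift and turn from the pose commanded when the call began, along the tool's axes at that moment; what a row does not reach only later rows make up. A row lasts 1/10 s, in which the tool goes at most 50 mm and 8.59 degrees, less where a joint would pass 70% of its speed; a pose out of reach is approached as far as the arm can. A call with a gripper value outside its range is refused whole. The fingers move at their own pace and stop on an object; the grip force is fixed at half the most. Time passes only in rows, so rows that repeat a pose let the fingers close, or fill a call up. It gives the time, the measured TCP pose, the force and the opening at its end, in the units of the state.
- env.state(): the state, without advancing time (a new reading comes with each control period).
- env.read_camera(name): name is "side" or "top" or "wrist"; returns a dict with "image" (420x560x3 uint8, blue, green, red), "range_z" (420x560 float32, mm along the optical axis (not along the pixel's ray), 0 where there is no reading), "fx", "fy", "cx", "cy" (pixels), "rvec" (rotation vector, rad) and "tvec" (3), from world to camera coordinates, as OpenCV has them; the wrist camera has in their place "tool_from_camera" (4x4, takes a point from camera to tool coordinates, whose origin is the TCP and whose axes are the flange's). Camera axes: x right, y down, z forward; pixel columns grow to the right and rows downward; lengths in mm; the calibration is good to about 2 mm. The wrist camera is an equidistant fisheye: a pixel r from the principal point sees the ray r / f radians off the axis. A picture is of the moment at which its call begins: read the wrist's pose just before it.
- env.job_done(): hands the job in, once; it reports no verdict.
The state is a dict: "t": time; "joints": joint angles; "qvel": joint speeds; "tau": joint torques, N m; "eef_pos": TCP position; "tcp_rot": TCP orientation; "ft_force": force on the tool from outside, world axes, zero at the start; "moment": the same for the moment, N m; "opening": opening from 0.0 (shut) to 1.0 (fully open).
Only numpy, scipy, OpenCV 4.12 (cv2) and the standard library are available. Lean on these libraries where they do the work, as an engineer would, in place of code of your own. Each camera call takes 0.05 s, during which the arm holds its last target. There are 200 camera calls.

## Working session

There is one attempt and no reset: what is moved stays moved. The work goes in short steps, Python scripts to look and compute and a shell command to move; the robot and the scene stay as the last step left them, time stands still between calls to the robot, and variables do not carry over. Pictures are saved under pics/ and viewed, about 8 in all and at most 12, crops included, and the job is handed in when it is done.

```bash
mkdir -p pics; ls; cat > h.py <<'E'
import numpy as np, cv2
from scipy.spatial.transform import Rotation as Ro
from cell import env
def cam(n):
    c=env.read_camera(n); 
    if 'rvec' in c: c['R']=cv2.Rodrigues(np.array(c['rvec'],float))[0]; c['t']=np.array(c['tvec'],float).ravel()
    return c
def cloud(c):
    z=c['range_z'].astype(float); v,u=np.mgrid[:z.shape[0],:z.shape[1]]
    p=np.stack([(u-c['cx'])/c['fx']*z,(v-c['cy'])/c['fy']*z,z],-1)
    return (p-c['t'])@c['R']
def plane(c,u,v,h):
    d=c['R'].T@np.array([(u-c['cx'])/c['fx'],(v-c['cy'])/c['fy'],1]); o=-c['R'].T@c['t']
    return o+d*(h-o[2])/d[2]
E
python3 - <<'E'
from h import *
s=env.state(); print(s)
for n in('top','side'):
    c=cam(n); cv2.imwrite(f'pics/{n}0.png',c['image']); np.savez(f'{n}0.npz',**c); print(n,c['fx'],c['cx'],c['cy'],-c['R'].T@c['t'],c['R'].round(3).tolist())
E
```

```text
pics
{'t': 0.0, 'joints': array([ 1.13440475e+00,  4.91534722e-01,  1.55945134e+00, -3.69626155e-05,
        1.09169838e+00, -1.05629810e-01]), 'qvel': array([ 0.0002432 , -0.00161053,  0.00017743,  0.00144909, -0.00153128,
       -0.00042911]), 'tau': array([ 1.73982335e-03, -6.12648940e+01, -2.58189690e+01,  6.92908466e-02,
        4.81537613e-02, -1.07557696e-04]), 'eef_pos': array([202.87733302, 590.89631355, 214.0765278 ]), 'tcp_rot': array([-3.14050349e+00, -8.25113783e-05,  2.81084790e+00]), 'ft_force': array([-0.1760703 , -0.76417339, -1.16581758]), 'moment': array([ 0.01470081,  0.00508703, -0.00877825]), 'opening': 0.9995323075624123}
top 511.4916889118436 285.1458599156923 212.14891929702628 [ 333.50553427    7.14315565 1302.2991446 ] [[-0.013, -1.0, -0.007], [-0.99, 0.014, -0.141], [0.142, 0.005, -0.99]]
side 432.4565171015421 278.74623772100864 216.26627829449419 [  194.44473475 -1059.39890206   684.74901052] [[0.957, -0.288, 0.02], [-0.128, -0.484, -0.866], [0.259, 0.826, -0.5]]
```

View pics/top0.png

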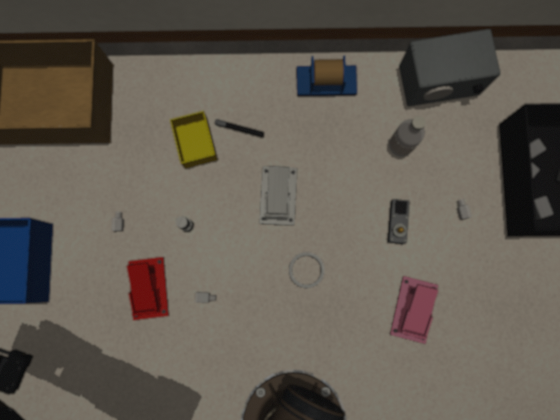

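View pics/side0.png

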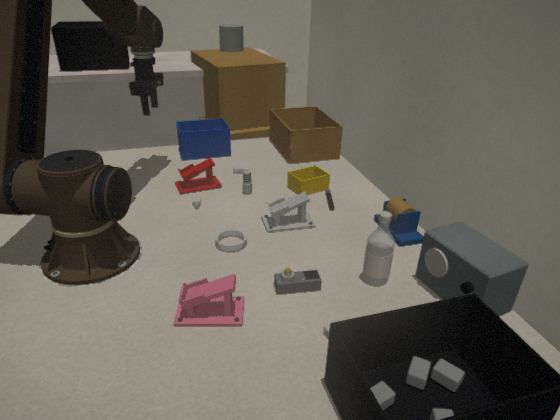

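```bash
python3 - <<'E'
from h import *
c=dict(np.load('top0.npz')); P=cloud(c)
def reg(n,u0,u1,v0,v1,zs):
    p=P[v0:v1,u0:u1].reshape(-1,3)
    for a,b in zs:
        m=(p[:,2]>a)&(p[:,2]<b); q=p[m]
        if len(q)<4: print(n,a,b,len(q)); continue
        r=cv2.minAreaRect(q[:,:2].astype(np.float32)); print(n,a,b,len(q),q.mean(0).round(1),np.round(r[0],1),np.round(r[1],1),round(r[2],1))
reg('housing',375,425,185,260,[(20,45),(28,40),(42,75),(54,75)])
reg('coupler',165,205,205,245,[(20,95),(65,90)])
# bed plane: high points of cradle
reg('cradle',250,310,155,235,[(8,120),(40,62),(62,78),(78,120)])
p=P[155:235,250:310].reshape(-1,3); m=(p[:,2]>40)&(p[:,2]<110); q=p[m]
best=None; rng=np.random.default_rng(0)
for _ in range(500):
    a=q[rng.choice(len(q),3,0)]; n=np.cross(a[1]-a[0],a[2]-a[0]); n/=np.linalg.norm(n)+1e-9
    i=abs((q-a[0])@n)<2
    if best is None or i.sum()>best.sum(): best=i
b=q[best]; n=np.linalg.svd(b-b.mean(0))[2][2]; n*=np.sign(n[2]); ctr=b.mean(0)
print('bed n',n.round(3),'tilt',np.arccos(n[2]),'yaw',np.arctan2(-n[1],-n[0]),ctr,len(b),'z at',b[:,2].min(),b[:,2].max())
xa=np.array([0,0,1])-n*n[2]; xa/=np.linalg.norm(xa); ya=np.cross(n,xa)
L=np.c_[(b-ctr)@xa,(b-ctr)@ya]; r=cv2.minAreaRect(L.astype(np.float32)); print(r); 
pc=np.percentile(L,[1,99],axis=0); print(pc, (ctr+pc.mean(0)[0]*xa+pc.mean(0)[1]*ya).round(1), xa.round(3))
print('bench z',np.median(P[240:260,150:250,2]))
# crops
im=c['image']; big=np.hstack([cv2.resize(im[y-40:y+40,x-40:x+40],(266,266),interpolation=cv2.INTER_CUBIC) for x,y in((279,195),(399,221),(185,224))])
cv2.imwrite('pics/crop0.png',cv2.convertScaleAbs(big,alpha=1.6))
E
```

```text
housing 20 45 693 [ 491.9 -269.8   34.2] [ 489.1 -271.9] [ 46.5 110.5] 83.0
housing 28 40 606 [ 493.6 -270.7   34.2] [ 489.2 -271.4] [ 45.3 110.5] 82.9
housing 42 75 140 [ 465.1 -268.1   49.3] [ 486.3 -266.5] [74.7 32.3] 4.5
housing 54 75 30 [ 463.9 -268.4   58.7] [ 464.6 -268.2] [14.9 13.6] 33.2
coupler 20 95 191 [485.3 260.   63.5] [486.7 261.8] [29.7 30.1] 10.1
coupler 65 90 117 [487.2 263.   78.1] [487.  263.9] [27.  26.4] 85.5
cradle 8 120 1766 [556.5  30.4  48.8] [561.8  44.2] [116.6 148.7] 86.4
cradle 40 62 352 [524.5  33.3  55.7] [530.5  32.7] [59.1 60.1] 87.0
cradle 62 78 472 [555.   31.7  69.6] [546.1  31.9] [60.  92.2] 85.9
cradle 78 120 314 [601.1  28.4  85.3] [583.3  30.5] [50.3 75.1] 83.2
bed n [-0.377  0.022  0.926] tilt 0.3868158684163063 yaw -0.057394482103444916 [565.74470933  30.7575694   70.666909  ] 551 z at 47.06088483932535 93.17437042912928
((-1.3446693420410156, -1.6091880798339844), (52.797393798828125, 116.00857543945312), 89.21641540527344)
[[-57.55539154 -24.61243872]
 [ 55.67874614  24.44864841]] [564.9  30.7  70.3] [ 0.925 -0.053  0.377]
bench z -0.48473229617684577
```

View pics/crop0.png

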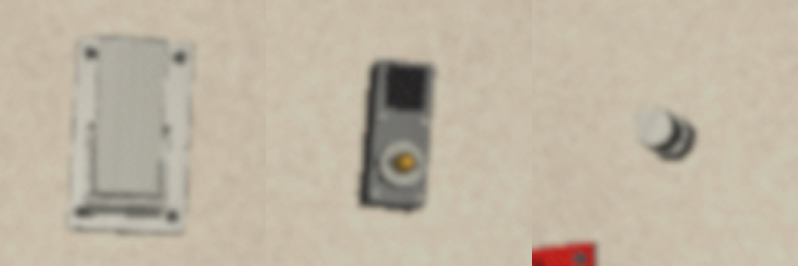

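```bash
cat > go.py <<'E'
import sys; from h import *
s=env.state(); t=[float(v) for v in sys.argv[1:5]]
R=Ro.from_euler('xyz',s['tcp_rot']).as_matrix()
d=R.T@(np.array(t[:3])-s['eef_pos']); w=(s['tcp_rot'][2]-t[3]+np.pi)%(2*np.pi)-np.pi
print('t',round(s['t'],2),'pos',s['eef_pos'].round(1),'rpy',s['tcp_rot'].round(3),'F',s['ft_force'].round(1),'M',s['moment'].round(2),'op',round(s['opening'],3),'| shift m',(d/1000).round(4),'turn',round(w,4))
E
python3 -m pendant '[[[1,-0.405,-0.327,0,-0.207],[1,-0.405,-0.327,0,-0.207],[1,-0.405,-0.327,0,-0.207],[1,-0.405,-0.327,0,-0.207],[1,-0.405,-0.327,0,-0.207],[1,-0.405,-0.327,0,-0.207],[1,-0.405,-0.327,0,-0.207],[1,-0.405,-0.327,0,-0.207]]]'; python3 go.py 522 -275.6 120 3.018
```

```text
t: 0.9
eef_pos: [416.2, 250.7, 214.6]
tcp_rot: [3.142, -0.0, 3.018]
ft_force: [0.9, 0.7, -0.2]
opening: 1.0
t 0.9 pos [416.2 250.7 214.6] rpy [ 3.142 -0.     3.018] F [ 0.9  0.7 -0.2] M [ 0.04 -0.04 -0.04] op 1.0 | shift m [-0.1699 -0.5092  0.0946] turn -0.0001
```

```bash
python3 -m pendant '[[[1,-0.17,-0.509,0,0],[1,-0.17,-0.509,0,0],[1,-0.17,-0.509,0,0],[1,-0.17,-0.509,0,0],[1,-0.17,-0.509,0,0],[1,-0.17,-0.509,0,0],[1,-0.17,-0.509,0,0],[1,-0.17,-0.509,0,0]]]'; python3 go.py 522 -275.6 120 3.018
```

```text
t: 1.7
eef_pos: [494.4, -141.7, 214.5]
tcp_rot: [3.141, -0.0, 3.018]
ft_force: [0.8, 0.8, 0.0]
opening: 1.0
t 1.7 pos [ 494.4 -141.7  214.5] rpy [ 3.141 -0.     3.018] F [0.8 0.8 0. ] M [ 0.01 -0.05  0.  ] op 1.0 | shift m [-0.044  -0.1294  0.0945] turn -0.0005
```

```bash
python3 -m pendant '[[[1,-0.044,-0.1294,0.06,0],[1,-0.044,-0.1294,0.08,0],[1,-0.044,-0.1294,0.0945,0],[1,-0.044,-0.1294,0.0945,0],[1,-0.044,-0.1294,0.0945,0],[1,-0.044,-0.1294,0.0945,0],[1,-0.044,-0.1294,0.0945,0],[1,-0.044,-0.1294,0.0945,0]]]'; python3 - <<'E'
from h import *
s=env.state(); c=cam('wrist'); cv2.imwrite('pics/w1.png',c['image']); print(s['eef_pos'],c['fx'],c['cx'],c['cy'],c['tool_from_camera'].round(2))
s['tcp_rot']=np.array(s['tcp_rot']); np.savez('w1.npz',pos=s['eef_pos'],rot=s['tcp_rot'],**c)
E
```

```text
t: 2.5
eef_pos: [522.6, -272.4, 121.6]
tcp_rot: [-3.141, 0.002, 3.019]
ft_force: [0.5, -0.8, 1.1]
opening: 0.998
[ 522.641393   -272.42821243  121.57265697] 325.19226210127806 282.375462821226 209.18489042126183 [[   0.     -0.97   -0.24   65.66]
 [   1.      0.      0.      0.64]
 [  -0.     -0.24    0.97 -170.21]
 [   0.      0.      0.      1.  ]]
```

View pics/w1.png

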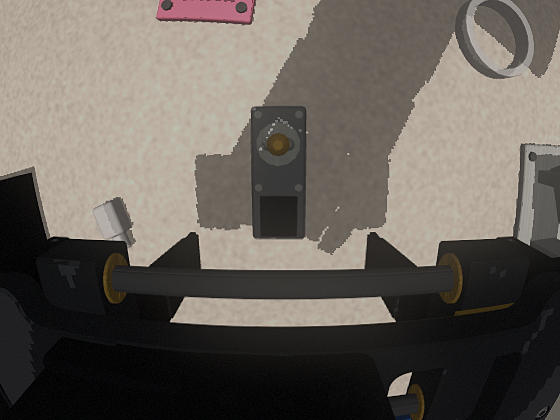

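```bash
cat >> h.py <<'E'
def wray(c,u,v,h,pos,rot):
    a=np.array([(u-c['cx'])/c['fx'],(v-c['cy'])/c['fy']]); th=np.hypot(*a); k=np.sin(th)/th
    d=np.array([a[0]*k,a[1]*k,np.cos(th)]); T=np.array(c['tool_from_camera']); R=Ro.from_euler('xyz',rot).as_matrix()
    o=R@T[:3,3]+pos; d=R@T[:3,:3]@d
    return o+d*(h-o[2])/d[2]
E
python3 - <<'E'
from h import *
c=dict(np.load('w1.npz')); f=lambda u,v,h:wray(c,u,v,h,c['pos'],c['rot'])
q=np.array([f(251,106.5,34),f(306,106.5,34),f(253,238.5,34),f(304.5,237.5,34)]); print(q.round(1))
print('ctr',q.mean(0)[:2],'L',np.linalg.norm(q[2]-q[0]),'W',np.linalg.norm(q[1]-q[0]),np.linalg.norm(q[3]-q[2]))
d=q[2:].mean(0)-q[:2].mean(0); print('yaw',np.arctan2(d[1],d[0]),'tip',f(278.5,145,62))
E
python3 go.py 522 -275.6 40 3.018
```

```text
[[ 434.9 -285.9   34. ]
 [ 440.2 -243.1   34. ]
 [ 542.3 -298.9   34. ]
 [ 546.6 -256.    34. ]]
ctr [ 491.01351905 -270.96165874] L 108.2186479917177 W 43.08469230043292 43.18460864410156
yaw -0.12080995670315088 tip [ 466.89958059 -267.68093009   62.        ]
t 2.55 pos [ 522.6 -272.6  121.4] rpy [-3.141e+00  2.000e-03  3.019e+00] F [-0.1 -0.3 -0.1] M [ 0.02 -0.04  0.02] op 0.999 | shift m [ 0.0004 -0.003   0.0814] turn 0.0011
```

```bash
python3 -m pendant '[[[1,0,-0.0027,0.035,0],[1,0,-0.0027,0.07,0],[1,0,-0.0027,0.1,0],[1,0,-0.0027,0.1155,0],[1,0,-0.0027,0.1155,0],[1,0,-0.0027,0.1155,0],[0.2,0,-0.0027,0.1155,0],[0.2,0,-0.0027,0.1155,0]]]'; python3 go.py 522 -275.6 40 3.018;  python3 -m pendant '[[[0.2,0,0,0,0],[0.2,0,0,0,0],[0.2,0,0,0,0],[0.2,0,0,0,0],[0.2,0,0,0,0],[0.2,0,0,0,0],[0.2,0,0,0,0],[0.2,0,0,0,0]]]'; python3 go.py 565 31 180 3.08
```

```text
t: 3.35
eef_pos: [522.4, -276.3, 5.9]
tcp_rot: [-3.141, 0.002, 3.018]
ft_force: [0.8, -0.1, -0.3]
opening: 0.884
t 3.35 pos [ 522.4 -276.3    5.9] rpy [-3.141e+00  2.000e-03  3.018e+00] F [ 0.8 -0.1 -0.3] M [ 0.04  0.03 -0.02] op 0.884 | shift m [ 0.0004  0.0006 -0.0341] turn -0.0
t: 4.15
eef_pos: [521.9, -276.1, 4.6]
tcp_rot: [3.141, -0.0, 3.018]
ft_force: [-0.5, 1.3, 0.2]
opening: 0.461
t 4.15 pos [ 521.9 -276.1    4.6] rpy [ 3.141 -0.     3.018] F [-0.5  1.3  0.2] M [ 0.01  0.01 -0.03] op 0.461 | shift m [-0.0049  0.3101 -0.1754] turn -0.0622
```

```bash
python3 -m pendant '[[[0.2,0,0,-0.03,0],[0.2,0,0,-0.07,0],[0.2,0,0.03,-0.12,-0.03],[0.2,-0.02,0.08,-0.165,-0.062],[0.2,-0.03,0.13,-0.165,-0.062],[0.2,-0.03,0.18,-0.165,-0.062],[0.2,-0.03,0.23,-0.165,-0.062],[0.2,-0.03,0.27,-0.165,-0.062]]]'; python3 go.py 610 28 180 3.08
python3 - <<'E'
from h import *
c=cam('side'); im=c['image']; cv2.imwrite('pics/s2.png',cv2.resize(im[90:300,180:460],(800,600),interpolation=cv2.INTER_CUBIC))
E
```

```text
t: 4.95
eef_pos: [583.2, -22.6, 169.6]
tcp_rot: [3.142, 0.0, 3.08]
ft_force: [1.2, 0.3, -1.8]
opening: 0.462
t 4.95 pos [583.2 -22.6 169.6] rpy [3.142 0.    3.08 ] F [ 1.2  0.3 -1.8] M [ 0.04 -0.14 -0.  ] op 0.462 | shift m [-0.0236  0.0522 -0.0104] turn -0.0004
```

View pics/s2.png

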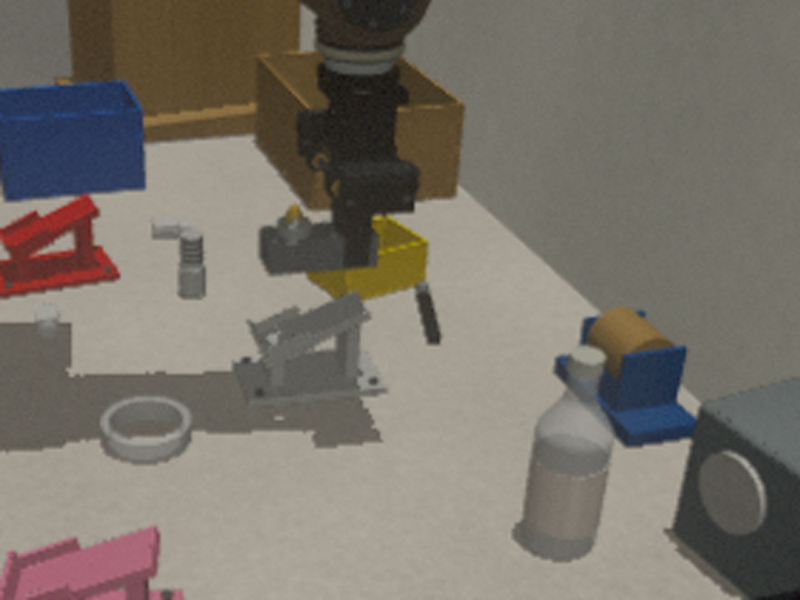

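```bash
python3 -m pendant '[[[0.2,-0.0236,0.052,0,0],[0.2,-0.0236,0.052,0,0],[0.2,-0.0236,0.052,0.03,0],[0.2,-0.0236,0.052,0.045,0],[0.2,-0.0236,0.052,0.045,0],[0.2,-0.0236,0.052,0.045,0],[0.2,-0.0236,0.052,0.045,0],[0.2,-0.0236,0.052,0.045,0]]]'; python3 go.py 604.8 28.3 112 3.08
python3 - <<'E'
from h import *
s=env.state(); c=cam('wrist'); cv2.imwrite('pics/w3.png',cv2.convertScaleAbs(cv2.resize(c['image'][0:330,130:430],(727,800)[::1],interpolation=cv2.INTER_CUBIC)[:600],alpha=1.5)); np.savez('w3.npz',pos=s['eef_pos'],rot=s['tcp_rot'],**c)
E
```

```text
t: 5.8
eef_pos: [610.4, 25.7, 125.5]
tcp_rot: [3.141, 0.002, 3.08]
ft_force: [-0.4, -1.2, -2.6]
opening: 0.46
t 5.8 pos [610.4  25.7 125.5] rpy [3.141e+00 2.000e-03 3.080e+00] F [-0.4 -1.2 -2.6] M [ 0.04 -0.15 -0.05] op 0.46 | shift m [0.0058 0.0023 0.0135] turn -0.0005
```

View pics/w3.png

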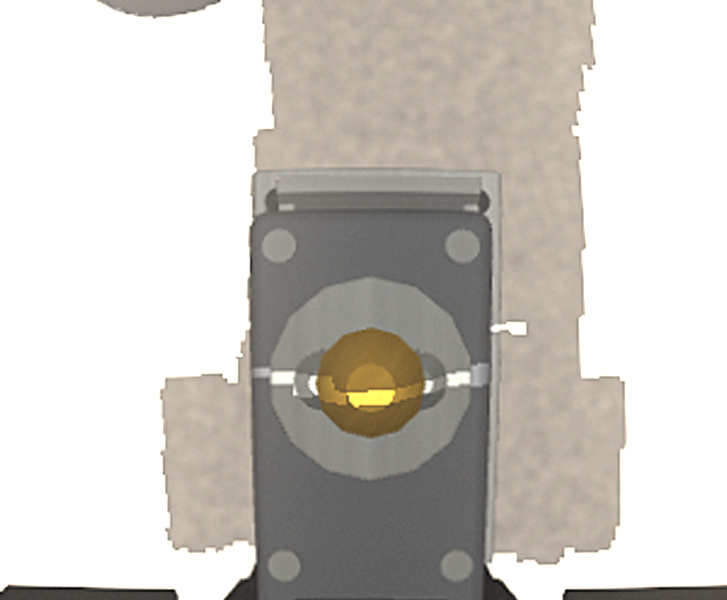

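```bash
python3 - <<'E'
from h import *
c=dict(np.load('w3.npz')); f=lambda x,y,h:wray(c,130+x/2.424,y/2.424,h,c['pos'],c['rot']).round(1)
print('stop',f(278,193,64.5),f(480,193,64.5)); print('base',f(253,172,5),f(500,172,5)); print('tip',f(371,395,128+62-5-0.),'tcp',c['pos'],c['rot'])
B=np.array([564.9,30.7,70]); xa=np.array([.927,-.056,.371]); n=np.array([-.370,.022,.929]); print('exp stop top',B-55*xa+16*n, 'outer',B-60*xa+16*n)
E
```

```text
stop [506.    6.1  64.5] [509.4  64.8  64.5]
base [487.2  -8.8   5. ] [492.4  81.6   5. ]
tip [555.6  29.9 185. ] tcp [610.40260223  25.67041319 125.47748175] [3.14149491e+00 1.51358212e-03 3.07951693e+00]
exp stop top [507.995  34.132  64.459] outer [503.36   34.412  62.604]
```

```bash
python3 -m pendant '[[[0.2,0.003,0.0029,0.01,-0.002],[0.2,0.0058,0.0029,0.02,-0.002],[0.2,0.0058,0.0029,0.0235,-0.002],[0.2,0.0058,0.0029,0.0235,-0.002],[0.2,0.0058,0.0029,0.0235,-0.002],[0.2,0.0058,0.0029,0.0235,-0.002],[0.2,0.0058,0.0029,0.0235,-0.002],[0.2,0.0058,0.0029,0.0235,-0.002]]]'; python3 go.py 590 29.8 86.5 3.083
```

```text
t: 6.65
eef_pos: [604.5, 29.1, 101.2]
tcp_rot: [3.141, 0.0, 3.082]
ft_force: [-0.6, 0.1, -3.5]
opening: 0.462
t 6.65 pos [604.5  29.1 101.2] rpy [3.141 0.    3.082] F [-0.6  0.1 -3.5] M [ 0.03 -0.09  0.03] op 0.462 | shift m [ 0.0146 -0.0002  0.0147] turn -0.0012
```

```bash
python3 -m pendant '[[[0.2,0.001,0,0.001,0],[0.2,0.002,0,0.002,0],[0.2,0.003,0,0.003,0],[0.2,0.004,0,0.004,0],[0.2,0.005,0,0.005,0],[0.2,0.006,0,0.006,0],[0.2,0.007,0,0.007,0],[0.2,0.007,0,0.007,0]]]'; python3 go.py 590 29.8 86.5 3.083
```

```text
t: 7.45
eef_pos: [599.3, 29.4, 95.7]
tcp_rot: [3.142, 0.005, 3.082]
ft_force: [2.9, 0.2, 9.5]
opening: 0.459
t 7.45 pos [599.3  29.4  95.7] rpy [3.142 0.005 3.082] F [2.9 0.2 9.5] M [-0.01 -0.84 -0.03] op 0.459 | shift m [ 0.0093 -0.0002  0.0092] turn -0.0013
```

```bash
python3 -m pendant '[[[0.2,0.001,0,0.001,0],[0.2,0.002,0,0.002,0],[0.2,0.003,0,0.003,0],[0.2,0.004,0,0.004,0],[0.2,0.005,0,0.005,0],[0.2,0.005,0,0.005,0],[0.2,0.005,0,0.005,0],[0.2,0.005,0,0.005,0]]]'; python3 go.py 590 29.8 86.5 3.083
python3 - <<'E'
from h import *
c=cam('side'); im=c['image']; cv2.imwrite('pics/s4.png',cv2.resize(im[150:240,240:360],(800,600),interpolation=cv2.INTER_CUBIC))
E
```

```text
t: 8.25
eef_pos: [594.0, 29.7, 90.6]
tcp_rot: [3.142, 0.005, 3.082]
ft_force: [1.7, -0.5, 8.1]
opening: 0.457
t 8.25 pos [594.   29.7  90.6] rpy [3.142 0.005 3.082] F [ 1.7 -0.5  8.1] M [-0.04 -0.7   0.  ] op 0.457 | shift m [ 0.0041 -0.0002  0.0041] turn -0.0012
```

View pics/s4.png

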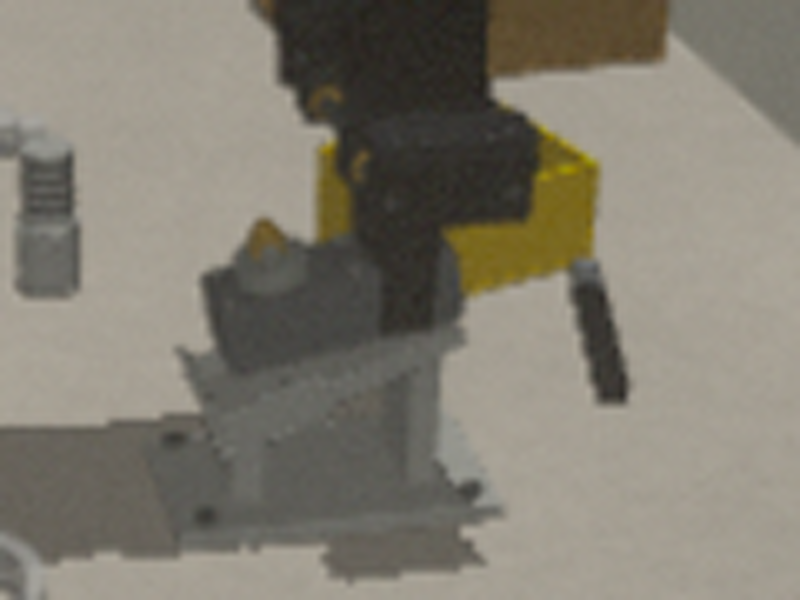

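```bash
python3 -m pendant '[[[0.2,0.001,0,0.001,0],[0.2,0.002,0,0.002,0],[0.2,0.003,0,0.003,0],[0.2,0.004,0,0.004,0],[0.2,0.005,0,0.0045,0],[0.2,0.006,0,0.005,0],[0.2,0.006,0,0.005,0],[0.2,0.006,0,0.005,0]]]'; python3 go.py 586.5 30 85 3.083
```

```text
t: 9.1
eef_pos: [588.0, 30.1, 85.5]
tcp_rot: [3.142, 0.005, 3.082]
ft_force: [0.9, -0.1, 9.5]
opening: 0.46
t 9.1 pos [588.   30.1  85.5] rpy [3.142 0.005 3.082] F [ 0.9 -0.1  9.5] M [-0.03 -0.67 -0.02] op 0.46 | shift m [ 0.0015 -0.0002  0.0005] turn -0.0012
```

```bash
python3 -m pendant '[[[0.2,0.0005,0,0.0002,0],[0.2,0.001,0,0.0004,0],[0.2,0.0015,0,0.0006,0],[0.2,0.002,0,0.0008,0],[0.2,0.0025,0,0.001,0],[0.2,0.003,0,0.0012,0],[0.2,0.003,0,0.0012,0],[0.2,0.003,0,0.0012,0]]]'; python3 go.py 586.5 30 85 3.083
python3 - <<'E'
from h import *
s=env.state(); c=cam('wrist'); cv2.imwrite('pics/w5.png',cv2.convertScaleAbs(cv2.resize(c['image'][0:270,130:430],(667,600),interpolation=cv2.INTER_CUBIC),alpha=1.5)); np.savez('w5.npz',pos=s['eef_pos'],rot=s['tcp_rot'],**c)
E
```

```text
t: 9.9
eef_pos: [584.9, 30.3, 84.3]
tcp_rot: [3.142, 0.004, 3.082]
ft_force: [1.1, -0.6, 9.2]
opening: 0.465
t 9.9 pos [584.9  30.3  84.3] rpy [3.142 0.004 3.082] F [ 1.1 -0.6  9.2] M [-0.11 -0.64 -0.01] op 0.465 | shift m [-0.0016 -0.0002 -0.0007] turn -0.0012
```

View pics/w5.png

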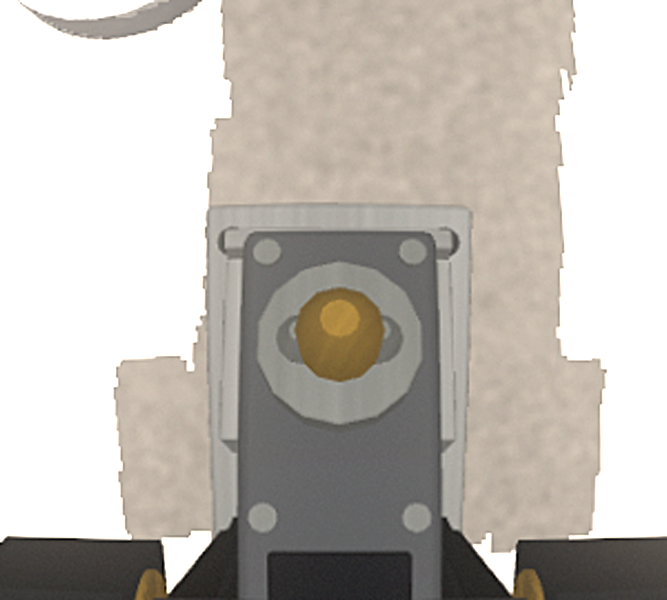

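```bash
python3 -m pendant '[[[0.2,0.0005,0,0.0002,0],[0.2,0.001,0,0.0004,0],[0.2,0.0015,0,0.0006,0],[0.2,0.002,0,0.0007,0],[0.2,0.0025,0,0.0008,0],[0.2,0.003,0,0.0009,0],[0.2,0.003,0,0.0009,0],[0.2,0.003,0,0.0009,0]]]'; python3 go.py 586.5 30 85 3.083
```

```text
t: 10.75
eef_pos: [581.5, 30.5, 82.9]
tcp_rot: [3.142, 0.003, 3.082]
ft_force: [0.5, -0.2, 5.8]
opening: 0.461
t 10.75 pos [581.5  30.5  82.9] rpy [3.142e+00 3.000e-03 3.082e+00] F [ 0.5 -0.2  5.8] M [-0.05 -0.41 -0.01] op 0.461 | shift m [-0.0051 -0.0002 -0.002 ] turn -0.0012
```

```bash
python3 -m pendant '[[[0.2,0.0005,0,0.0002,0],[0.2,0.001,0,0.0004,0],[0.2,0.0015,0,0.0006,0],[0.2,0.002,0,0.0008,0],[0.2,0.0025,0,0.001,0],[0.2,0.0025,0,0.001,0],[0.2,0.0025,0,0.001,0],[0.2,0.0025,0,0.001,0]]]'; python3 go.py 586.5 30 85 3.083
python3 - <<'E'
from h import *
s=env.state(); c=cam('wrist'); np.savez('w6.npz',pos=s['eef_pos'],rot=s['tcp_rot'],**c)
cv2.imwrite('pics/w6.png',cv2.convertScaleAbs(cv2.resize(c['image'][70:220,180:380],(800,600),interpolation=cv2.INTER_CUBIC),alpha=1.5))
c=cam('side'); P=cloud(c); im=c['image']; np.savez('s6.npz',**c)
E
```

```text
t: 11.55
eef_pos: [580.9, 30.5, 82.7]
tcp_rot: [3.141, 0.008, 3.082]
ft_force: [8.7, 0.2, 8.7]
opening: 0.459
t 11.55 pos [580.9  30.5  82.7] rpy [3.141 0.008 3.082] F [8.7 0.2 8.7] M [-0.02 -1.18 -0.04] op 0.459 | shift m [-0.0056 -0.0002 -0.0022] turn -0.0015
```

View pics/w6.png

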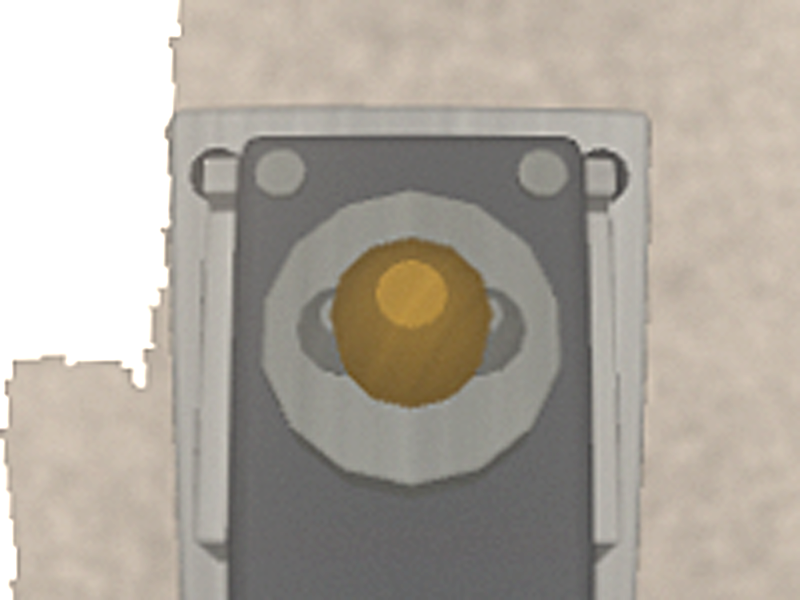

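```bash
python3 -m pendant '[[[1,0,0,0,0],[1,0,0,0,0],[1,0,0,0,0],[1,0,0,0,0],[1,0,0,0,0],[1,0,0,0,0],[1,0,0,0,0],[1,0,0,0,0]]]'; python3 - <<'E'
from h import *
s=env.state(); print(s['t'],s['opening'],s['ft_force'],s['eef_pos'])
c=cam('wrist'); np.savez('w7.npz',pos=s['eef_pos'],rot=s['tcp_rot'],**c)
d=cv2.absdiff(c['image'],np.load('w6.npz')['image']).max(2); print('moved px in port area',(d[75:190,235:325]>25).sum())
hsv=cv2.cvtColor(c['image'],cv2.COLOR_BGR2HSV); m=cv2.inRange(hsv,(8,120,40),(30,255,255)); m[:75]=0;m[180:]=0; M=cv2.moments(m); print('brass',M['m10']/M['m00'],M['m01']/M['m00'],M['m00']/255)
f=lambda u,v,h:wray(c,u,v,h,s['eef_pos'],s['tcp_rot']).round(1)
tip=f(283,143.25,118.3); sl=f(283,70+338/4,103.4); print('tip',tip,'sleeve',sl,'sleeve L/R',f(180+263/4,70+338/4,103.4),f(180+560/4,70+338/4,103.4))
B=np.array([564.9,31.3,70]); xa=np.array([.927,-.054,.371]); n=np.array([-.370,.022,.929]); print('exp tip',B-25*xa+62*n,'sleeve',B-25*xa+46*n)
for nm in ('w7',):
    z=c['range_z']; print('range at tip,sleeve front/back',z[143,283],z[112:120,283],z[184:192,283])
c=cam('top'); np.savez('t7.npz',**c)
E
```

```text
t: 12.45
eef_pos: [577.9, 30.7, 80.9]
tcp_rot: [3.142, -0.0, 3.082]
ft_force: [-0.2, -0.7, -0.0]
opening: 0.997
12.45 0.9972756353740739 [-1.96979666e-01 -6.79259659e-01 -5.40238414e-04] [577.93856534  30.74751201  80.88817324]
moved px in port area 1628
brass 282.77145214521454 153.64686468646866 1212.0
tip [517.3  35.2 118.3] sleeve [523.   34.9 103.4] sleeve L/R [521.9  18.  103.4] [523.9  51.8 103.4]
exp tip [518.785  34.014 118.323] sleeve [524.705  33.662 103.459]
range at tip,sleeve front/back 129.791 [162.85043 161.09505 161.31844 161.97578 161.97168 160.48233 159.75964
 162.01534] [143.67009 144.25102 144.77725 144.39258 143.38182 144.93333 143.64612
 143.22034]
```

```bash
cat >> h.py <<'E'
def wcloud(c,pos,rot):
    z=c['range_z'].astype(float); v,u=np.mgrid[:z.shape[0],:z.shape[1]]
    a=(u-c['cx'])/c['fx']; b=(v-c['cy'])/c['fy']; th=np.hypot(a,b)+1e-9; k=np.tan(th)/th
    p=np.stack([a*k*z,b*k*z,z],-1); T=np.array(c['tool_from_camera']); R=Ro.from_euler('xyz',rot).as_matrix()
    return (p@T[:3,:3].T+T[:3,3])@R.T+pos
E
cat > port.py <<'E'
from h import *
def port(fn):
    c=dict(np.load(fn)); P=wcloud(c,c['pos'],c['rot']); im=c['image'].astype(int); ok=c['range_z']>0
    g=im.max(2); sat=g-im.min(2)
    D=(P-np.array([525,34.5,95])); near=(np.abs(D[...,0])<60)&(np.abs(D[...,1])<30)&ok
    # housing top plane: dark grey pixels
    n0=np.array([-.370,.022,.929]); h=(P-np.array([564.9,31.3,70]))@n0
    m=near&(abs(h-34)<5)&(sat<25); q=P[m]
    for _ in range(3):
        ct=q.mean(0); n=np.linalg.svd(q-ct)[2][2]; n*=np.sign(n[2]); r=abs((P-ct)@n); q=P[near&(r<1.5)&(sat<25)]
    print(fn,'plane n',n.round(3),'tilt',np.arccos(n[2]).round(3),'az',np.arctan2(-n[1],-n[0]).round(3),len(q),'h at bed ref',((ct-np.array([564.9,31.3,70]))@n).round(1))
    hh=(P-ct)@n; b=near&(sat>40)&(hh>10)&(hh<33); t=b&(hh>25); 
    print(' brass n',b.sum(),'max h',np.percentile(hh[b],98).round(1),'tip pts mean',P[t].mean(0).round(1),t.sum())
    s=near&(abs(hh-12)<2)&(sat<40); X=P[s]; e1=np.array([n[2],0,-n[0]]); e1/=np.linalg.norm(e1); e2=np.cross(n,e1)
    L=np.c_[X@e1,X@e2].astype(np.float32); (cc,r)=cv2.minEnclosingCircle(L); mm=ct@n+12; C=cc[0]*e1+cc[1]*e2+mm*n
    print(' sleeve centre',C.round(1),'r',round(r,1),len(X),'-> tip',(C+16*n).round(1))
if __name__=='__main__':
    port('w7.npz'); port('w6.npz')
E
python3 port.py
```

```text
w7.npz plane n [-0.372  0.022  0.928] tilt 0.382 az -0.058 7758 h at bed ref 34.4
 brass n 1132 max h 28.9 tip pts mean [519.2  35.2 117.9] 479
 sleeve centre [524.2  34.9 103.6] r 17.1 2497 -> tip [518.3  35.2 118.4]
w6.npz plane n [-0.317  0.019  0.948] tilt 0.323 az -0.059 8369 h at bed ref 37.6
 brass n 1244 max h 29.0 tip pts mean [520.6  34.8 123.5] 544
 sleeve centre [548.8  27.6 117. ] r 42.8 2843 -> tip [543.7  27.9 132.2]
```

```bash
python3 -m pendant '[[[1,0,0,-0.05,0],[1,0,0,-0.1,0],[1,0,0,-0.13,0],[1,0.06,0.06,-0.13,0],[1,0.08,0.11,-0.13,0],[1,0.09,0.16,-0.11,0],[1,0.09,0.2,-0.09,0],[1,0.09,0.225,-0.09,0]]]'; python3 go.py 487 263.5 150 3.083
python3 - <<'E'
from h import *
s=env.state(); c=cam('wrist'); np.savez('w8.npz',pos=s['eef_pos'],rot=s['tcp_rot'],**c)
P=wcloud(c,s['eef_pos'],s['tcp_rot']); near=(abs(P[...,0]-487)<40)&(abs(P[...,1]-263)<40)
for a,b in((74,85),(45,74),(20,38)):
    q=P[near&(P[...,2]>a)&(P[...,2]<b)]; (cc,r)=cv2.minEnclosingCircle(q[:,:2].astype(np.float32)) if len(q) else (0,0); print(a,b,len(q),cc,r,q.mean(0) if len(q) else '')
E
```

```text
t: 13.35
eef_pos: [500.7, 256.3, 171.6]
tcp_rot: [-3.141, -0.0, 3.082]
ft_force: [0.5, -0.2, 0.8]
opening: 0.999
t 13.35 pos [500.7 256.3 171.6] rpy [-3.141 -0.     3.082] F [ 0.5 -0.2  0.8] M [-0.05 -0.05  0.  ] op 0.999 | shift m [0.014  0.0063 0.0216] turn -0.0015
74 85 909 (490.032958984375, 265.05401611328125) 14.32450008392334 [489.29933641 265.08263784  79.85556184]
45 74 129 (486.040771484375, 265.01116943359375) 13.613202095031738 [478.25630785 264.29858421  60.68411554]
20 38 68 (485.2401123046875, 264.59381103515625) 16.10551643371582 [476.32349801 263.77431348  28.62731612]
```

```bash
python3 go.py 489.3 264.8 43.5 3.083; python3 -m pendant '[[[1,0.0119,0.0078,0.03,0],[1,0.0119,0.0078,0.06,0],[1,0.0119,0.0078,0.09,0],[1,0.0119,0.0078,0.115,0],[1,0.0119,0.0078,0.128,0],[1,0.0119,0.0078,0.128,0],[1,0.0119,0.0078,0.128,0],[0.1,0.0119,0.0078,0.128,0]]]';  python3 go.py 489.3 264.8 43.5 3.083; python3 -m pendant '[[[0.1,0,0,0,0],[0.1,0,0,0,0],[0.1,0,0,0,0],[0.1,0,0,0,0],[0.1,0,0,0,0],[0.1,0,0,0,0],[0.1,0,0,0,0],[0.1,0,0,0,0]]]'; python3 go.py 489.3 264.8 43.5 3.083
```

```text
t 13.4 pos [500.1 262.1 170.3] rpy [ 3.140e+00 -1.000e-03  3.084e+00] F [-4.8  2.9 -2.2] M [0.13 0.2  0.02] op 1.0 | shift m [0.0108 0.002  0.1268] turn 0.0011
t: 14.2
eef_pos: [491.0, 263.5, 45.4]
tcp_rot: [3.141, 0.002, 3.082]
ft_force: [-0.1, 0.9, -0.4]
opening: 0.957
t 14.2 pos [491.  263.5  45.4] rpy [3.141e+00 2.000e-03 3.082e+00] F [-0.1  0.9 -0.4] M [-0.01 -0.01 -0.  ] op 0.957 | shift m [0.0018 0.0012 0.0019] turn -0.0014
t: 15.0
eef_pos: [490.4, 263.3, 44.1]
tcp_rot: [3.141, -0.0, 3.082]
ft_force: [0.1, 1.6, 0.5]
opening: 0.301
t 15.0 pos [490.4 263.3  44.1] rpy [ 3.141 -0.     3.082] F [0.1 1.6 0.5] M [0.2  0.01 0.02] op 0.301 | shift m [0.0011 0.0014 0.0006] turn -0.0012
```

```bash
python3 -m pendant '[[[0.1,0,0,-0.04,0],[0.1,0,0,-0.08,0],[0.1,-0.02,-0.02,-0.12,0],[0.1,-0.05,-0.05,-0.156,0],[0.1,-0.08,-0.09,-0.156,0],[0.1,-0.11,-0.125,-0.156,0],[0.1,-0.14,-0.16,-0.156,0],[0.1,-0.165,-0.195,-0.156,0]]]'; python3 go.py 648 27 150 3.083; python3 -m pendant '[[[0.1,-0.015,-0.04,0,0],[0.1,-0.015,-0.04,0.02,0],[0.1,-0.015,-0.04,0.04,0],[0.1,-0.015,-0.04,0.05,0],[0.1,-0.015,-0.04,0.05,0],[0.1,-0.015,-0.04,0.05,0],[0.1,-0.015,-0.04,0.05,0],[0.1,-0.015,-0.04,0.05,0]]]';python3 go.py 648 27 116 3.083
```

```text
t: 15.8
eef_pos: [644.4, 56.9, 199.9]
tcp_rot: [3.141, -0.0, 3.081]
ft_force: [0.2, 1.1, -1.9]
opening: 0.292
t 15.8 pos [644.4  56.9 199.9] rpy [ 3.141 -0.     3.081] F [ 0.2  1.1 -1.9] M [ 0.05 -0.04 -0.05] op 0.292 | shift m [-0.0054 -0.0296  0.0499] turn -0.0015
t: 16.6
eef_pos: [656.3, 18.2, 151.0]
tcp_rot: [3.142, 0.001, 3.082]
ft_force: [-1.0, 0.4, -2.0]
opening: 0.291
t 16.6 pos [656.3  18.2 151. ] rpy [3.142e+00 1.000e-03 3.082e+00] F [-1.   0.4 -2. ] M [ 0.04 -0.05  0.06] op 0.291 | shift m [0.0088 0.0083 0.035 ] turn -0.0008
```

```bash
python3 -m pendant '[[[0.1,0.0088,0.0083,0.01,0],[0.1,0.0088,0.0083,0.02,0],[0.1,0.0088,0.0083,0.03,0],[0.1,0.0088,0.0083,0.035,0],[0.1,0.0088,0.0083,0.035,0],[0.1,0.0088,0.0083,0.035,0],[0.1,0.0088,0.0083,0.035,0],[0.1,0.0088,0.0083,0.035,0]]]';python3 go.py 635 28 116 3.083; python3 -m pendant '[[[0.1,0.002,0,0,0],[0.1,0.004,0,0,0],[0.1,0.006,0,0,0],[0.1,0.008,0,0,0],[0.1,0.01,0,0,0],[0.1,0.012,0,0,0],[0.1,0.014,0,0,0],[0.1,0.015,0,0,0]]]';python3 go.py 622 28 116 3.083
```

```text
t: 17.4
eef_pos: [647.9, 26.7, 115.5]
tcp_rot: [3.142, 0.001, 3.082]
ft_force: [-0.1, -0.6, -1.8]
opening: 0.293
t 17.4 pos [647.9  26.7 115.5] rpy [3.142e+00 1.000e-03 3.082e+00] F [-0.1 -0.6 -1.8] M [-0.04  0.01 -0.05] op 0.293 | shift m [ 0.013   0.0005 -0.0005] turn -0.0013
t: 18.2
eef_pos: [634.8, 27.5, 116.2]
tcp_rot: [3.141, 0.006, 3.082]
ft_force: [8.3, -0.5, -0.1]
opening: 0.29
t 18.2 pos [634.8  27.5 116.2] rpy [3.141 0.006 3.082] F [ 8.3 -0.5 -0.1] M [-0.09 -1.71 -0.04] op 0.29 | shift m [ 0.0128 -0.0003  0.0001] turn -0.0014
```

```bash
python3 -m pendant '[[[0.1,0.001,0,0,0],[0.1,0.002,0,0,0],[0.1,0.003,0,0,0],[0.1,0.004,0,0,0],[0.1,0.005,0,0,0],[0.1,0.006,0,0,0],[0.1,0.007,0,0,0],[0.1,0.008,0,0,0]]]';python3 go.py 622 28 116 3.083
```

```text
t: 19.0
eef_pos: [627.3, 27.8, 116.6]
tcp_rot: [-3.141, 0.007, 3.082]
ft_force: [8.4, -0.7, 3.4]
opening: 0.285
t 19.0 pos [627.3  27.8 116.6] rpy [-3.141  0.007  3.082] F [ 8.4 -0.7  3.4] M [-0.29 -1.85  0.02] op 0.285 | shift m [ 0.0053 -0.0001  0.0006] turn -0.0013
```

```bash
python3 - <<'E'
from h import *
s=env.state(); c=cam('side'); P=cloud(c); np.savez('s9.npz',**c)
def tilt(P,x,y,z):
    m=(abs(P[...,0]-x)<45)&(abs(P[...,1]-y)<22)&(P[...,2]>z-45)&(P[...,2]<z+0); return m
p=s['eef_pos']; m=tilt(P,p[0]+5,p[1],p[2]); q=P[m]
for a in range(60,120,5):
    r=q[(q[:,2]>=a)&(q[:,2]<a+5)]
    if len(r)>2: print(a,len(r),r[:,0].min().round(1),r[:,0].max().round(1),r.mean(0).round(1))
E
```

```text
70 5 629.4 646.8 [637.5  12.5  73.8]
75 14 587.8 654.9 [632.6  11.3  77.8]
80 17 591.4 655.9 [628.9  11.8  82.5]
85 25 596.3 649.6 [626.5  12.7  87.3]
90 27 590.4 648.4 [621.6  14.4  92.1]
95 22 596.4 648.8 [625.7  11.1  97.4]
100 20 589.2 648.8 [623.4  11.6 102.4]
105 28 590.2 650.3 [629.   13.9 107.7]
110 18 587.6 651.4 [621.8  13.2 112.7]
115 9 588.2 647.2 [618.5  18.3 116. ]
```

```bash
python3 -m pendant '[[[0.1,0.001,0,0,0],[0.1,0.002,0,0,0],[0.1,0.003,0,0,0],[0.1,0.004,0,0,0],[0.1,0.005,0,0,0],[0.1,0.005,0,0,0],[0.1,0.005,0,0,0],[0.1,0.005,0,0,0]]]';python3 go.py 622 28 116 3.083
```

```text
t: 19.85
eef_pos: [622.2, 28.0, 116.7]
tcp_rot: [-3.141, 0.007, 3.082]
ft_force: [7.5, -2.4, 3.7]
opening: 0.291
t 19.85 pos [622.2  28.  116.7] rpy [-3.141  0.007  3.082] F [ 7.5 -2.4  3.7] M [-0.39 -1.7  -0.03] op 0.291 | shift m [ 0.0002 -0.      0.0007] turn -0.0013
```

```bash
python3 -m pendant '[[[0.1,0.0005,0,0,0],[0.1,0.001,0,0,0],[0.1,0.0015,0,0,0],[0.1,0.002,0,0,0],[0.1,0.002,0,0,0],[0.1,0.002,0,0,0],[0.1,0.002,0,0,0],[0.1,0.002,0,0,0]]]';python3 go.py 622 28 116 3.083
python3 - <<'E'
from h import *
c=cam('side'); im=c['image']; 
# project tcp
p=env.state()['eef_pos']; q=c['R']@p+c['t']; u,v=q[0]/q[2]*c['fx']+c['cx'],q[1]/q[2]*c['fy']+c['cy']; print(u,v)
u,v=int(u),int(v); np.savez('s10.npz',**c); cv2.imwrite('pics/s10.png',cv2.convertScaleAbs(cv2.resize(im[v-30:v+45,u-60:u+40],(800,600),interpolation=cv2.INTER_CUBIC),alpha=1.7)); print(u-60,v-30)
E
```

```text
t: 20.65
eef_pos: [620.1, 28.1, 116.7]
tcp_rot: [-3.141, 0.007, 3.082]
ft_force: [7.5, -2.1, 4.1]
opening: 0.293
t 20.65 pos [620.1  28.1 116.7] rpy [-3.141  0.007  3.082] F [ 7.5 -2.1  4.1] M [-0.46 -1.49 -0.06] op 0.293 | shift m [-0.0019  0.      0.0007] turn -0.0013
306.52558414643795 186.63690294363647
246 156
```

View pics/s10.png

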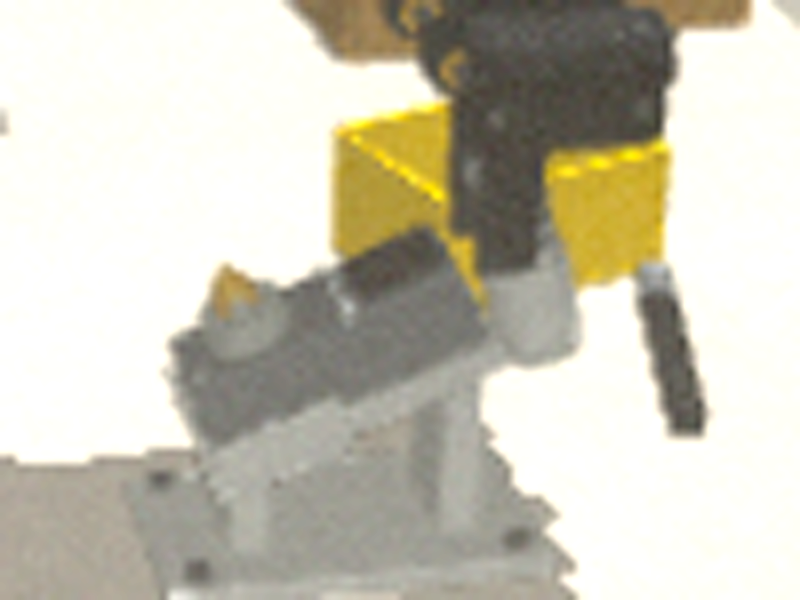

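```bash
python3 -m pendant '[[[0.1,-0.005,0,0,0],[0.1,-0.015,0,0,0],[0.1,-0.025,0,-0.01,0],[0.1,-0.03,0,-0.03,0],[0.1,-0.03,0,-0.06,0],[0.1,-0.03,0,-0.08,0],[0.1,-0.03,0,-0.08,0],[0.1,-0.03,0,-0.08,0]]]';python3 go.py 622 28 116 3.083
python3 - <<'E'
from h import *
s=env.state(); c=cam('side'); im=c['image']; np.savez('s11.npz',pos=s['eef_pos'],**c); P=cloud(c)
p=s['eef_pos']; q=c['R']@p+c['t']; u,v=q[0]/q[2]*c['fx']+c['cx'],q[1]/q[2]*c['fy']+c['cy']; print(u,v)
u,v=int(u),int(v); m=(abs(P[...,1]-p[1])<40)&(abs(P[...,0]-p[0])<60)
for r in range(v-12,v+26): 
    cols=[x for x in range(u-22,u+26) if m[r,x]]; print(r,(min(cols),max(cols)) if cols else '', ''.join('%4d'%int(im[r,x].mean()) if m[r,x] else '   .' for x in range(u-14,u+20)))
E
```

```text
t: 21.5
eef_pos: [647.5, 26.9, 194.2]
tcp_rot: [3.141, -0.001, 3.082]
ft_force: [-0.2, -0.6, -2.6]
opening: 0.29
t 21.5 pos [647.5  26.9 194.2] rpy [ 3.141e+00 -1.000e-03  3.082e+00] F [-0.2 -0.6 -2.6] M [-0.01  0.02  0.01] op 0.29 | shift m [ 0.0254 -0.0004  0.0782] turn -0.0011
316.90319986321094 161.84164472839205
149 (312, 324)    .   .   .   .   .   .   .   .   .   .  48  40  41  42  37  38  35  35  35  35  35  37  39   .   .   .   .   .   .   .   .   .   .   .
150 (312, 324)    .   .   .   .   .   .   .   .   .   .  53  38  37  60  46  39  36  34  37  36  38  37  37   .   .   .   .   .   .   .   .   .   .   .
151 (312, 324)    .   .   .   .   .   .   .   .   .   .  51  40  46  77  58  40  37  38  41  32  38  40  45   .   .   .   .   .   .   .   .   .   .   .
152 (312, 324)    .   .   .   .   .   .   .   .   .   .  51  39  43  74  58  42  37  35  35  35  34  36  39   .   .   .   .   .   .   .   .   .   .   .
153 (312, 324)    .   .   .   .   .   .   .   .   .   .  54  35  44  65  47  37  38  32  38  44  40  40  38   .   .   .   .   .   .   .   .   .   .   .
154 (312, 324)    .  
[... 4234 characters left out ...]
 .   .   .   .   .   .   .   .   .   .   .   .   .   .   .   .   .   .   .   .   .   .   .   .   .   .
183     .   .   .   .   .   .   .   .   .   .   .   .   .   .   .   .   .   .   .   .   .   .   .   .   .   .   .   .   .   .   .   .   .   .
184 (298, 299)    .   .   .   .   .   .   .   .   .   .   .   .   .   .   .   .   .   .   .   .   .   .   .   .   .   .   .   .   .   .   .   .   .   .
185 (296, 300)    .   .   .   .   .   .   .   .   .   .   .   .   .   .   .   .   .   .   .   .   .   .   .   .   .   .   .   .   .   .   .   .   .   .
186 (296, 300)    .   .   .   .   .   .   .   .   .   .   .   .   .   .   .   .   .   .   .   .   .   .   .   .   .   .   .   .   .   .   .   .   .   .
```

```bash
cat > ctilt.py <<'E'
from h import *
import sys
def run(fn):
    c=dict(np.load(fn)); p=c['pos']; P=cloud(c); im=c['image']; R,t=c['R'],c['t']
    m=((abs(P[...,1]-p[1])<40)&(abs(P[...,0]-p[0])<60)&(P[...,2]>p[2]-70)&(im.astype(int).mean(2)>62)).astype(np.uint8)
    k,lab,st,_=cv2.connectedComponentsWithStats(m); i=1+np.argmax(st[1:,4]); m=lab==i
    r0=st[i,1]; rows=[]; 
    for v in range(st[i,1],st[i,1]+st[i,3]):
        cs=np.where(m[v])[0]; 
        if len(cs)>=9: rows.append((cs.min()-.0,cs.max()+.0,v))
    rows=np.array(rows,float); print(rows[[0,-1]])
    o=-R.T@t; out=[]; ny=np.array([.058,.998,0])
    for a,b,v in rows:
        d=R.T@np.array([((a+b)/2-c['cx'])/c['fx'],(v-c['cy'])/c['fy'],1]); k=((p-o)@ny)/(d@ny); out.append(o+k*d)
    out=np.array(out); X=(out-p)@np.array([.998,-.058,0]); Z=out[:,2]-p[2]
    f=np.polyfit(Z,X,1); print('tilt',np.arctan(-f[0]).round(3),'X offset at grasp (z+19)',np.polyval(f,19).round(1)); print(np.c_[X,Z].round(1)[::3].tolist())
run(sys.argv[1])
E
python3 ctilt.py s11.npz
```

```text
[[316. 327. 165.]
 [318. 326. 176.]]
tilt 0.181 X offset at grasp (z+19) 9.2
[[14.9, -11.1], [15.6, -20.8], [19.4, -30.7], [20.1, -40.5]]
```

```bash
python3 - <<'E'
from h import *
s=env.state(); w=cam('wrist'); np.savez('w11.npz',pos=s['eef_pos'],rot=s['tcp_rot'],**w)
c=dict(np.load('s11.npz')); a=cv2.resize(c['image'][135:185,292:342],(480,480),interpolation=cv2.INTER_CUBIC)
b=cv2.resize(w['image'][180:420,200:360],(320,480))
cv2.imwrite('pics/v11.png',cv2.convertScaleAbs(np.hstack([a,b]),alpha=1.8))
E
```

```text
(no output)
```

View pics/v11.png

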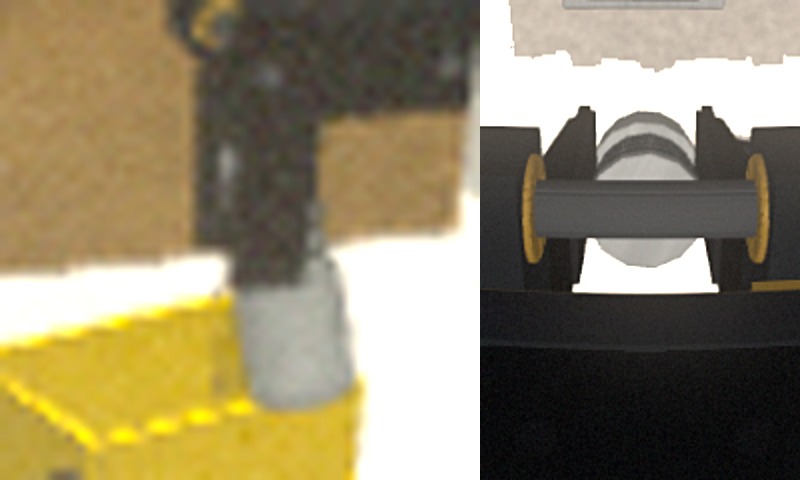

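```bash
cat > ctop.py <<'E'
from h import *
import sys
def run(fn,v0=240,v1=316):
    c=dict(np.load(fn)); P=wcloud(c,c['pos'],c['rot']); p=c['pos']; R=Ro.from_euler('xyz',c['rot']).as_matrix()
    Q=(P-p)@R  # tool frame
    v,u=np.mgrid[:420,:560]; m=(u>255)&(u<312)&(v>v0)&(v<v1)&(c['range_z']>0)&(abs(Q[...,1])<13.5)&(Q[...,2]<-15)&(Q[...,2]>-60)&(abs(Q[...,0])<45)
    q=Q[m]; rng=np.random.default_rng(0); best=None
    for _ in range(400):
        a=q[rng.choice(len(q),3,0)]; n=np.cross(a[1]-a[0],a[2]-a[0]); n/=np.linalg.norm(n)+1e-9
        if abs(n[2])<.7: continue
        i=abs((q-a[0])@n)<.8
        if best is None or i.sum()>best.sum(): best=i
    b=q[best]; n=np.linalg.svd(b-b.mean(0))[2][2]; n*=-np.sign(n[2])
    print(fn,len(q),len(b),'axis up (tool frame)',n.round(3),'tilt to -x world',np.arctan2(n[0],-n[2]).round(3),'x range',b[:,0].min().round(1),b[:,0].max().round(1),'y',b[:,1].min().round(1),b[:,1].max().round(1),'z',b[:,2].min().round(1),b[:,2].max().round(1))
    # centre from extremal points of disc: nearest-base edge (min/max x at y~0)
    k=abs(b[:,1])<3; print(' disc x extent at y~0',b[k,0].min().round(1),b[k,0].max().round(1),'z there',b[k][b[k,0].argmin(),2].round(1),b[k][b[k,0].argmax(),2].round(1))
run(*[sys.argv[1]])
E
python3 ctop.py w11.npz
```

```text
w11.npz 1303 816 axis up (tool frame) [ 0.233 -0.011 -0.972] tilt to -x world 0.236 x range -16.6 10.5 y -10.6 12.1 z -40.0 -32.2
 disc x extent at y~0 -16.6 10.5 z there -38.6 -33.5
```

```bash
python3 -m pendant '[[[0.1,-0.03,0,0,0],[0.1,-0.042,0,0.04,0],[0.1,-0.042,0,0.08,0],[0.1,-0.042,0,0.12,0],[0.1,-0.042,0,0.138,0],[0.1,-0.042,0,0.145,0],[0.1,-0.042,0,0.145,0],[0.1,-0.042,0,0.145,0]]]';python3 go.py 700 25 44 3.083; python3 -m pendant '[[[0.1,0,0,0.003,0],[0.1,-0.002,0,0.005,0],[0.1,-0.004,0,0.006,0],[0.1,-0.006,0,0.007,0],[0.1,-0.008,0,0.007,0],[0.1,-0.01,0,0.007,0],[0.1,-0.012,0,0.007,0],[0.1,-0.014,0,0.007,0]]]';python3 go.py 700 25 44 3.083
python3 - <<'E'
from h import *
s=env.state(); w=cam('wrist'); np.savez('w12.npz',pos=s['eef_pos'],rot=s['tcp_rot'],**w)
E
python3 ctop.py w12.npz
```

```text
t: 22.4
eef_pos: [690.1, 24.3, 50.9]
tcp_rot: [3.142, 0.001, 3.082]
ft_force: [-0.3, 0.1, -1.5]
opening: 0.295
t 22.4 pos [690.1  24.3  50.9] rpy [3.142e+00 1.000e-03 3.082e+00] F [-0.3  0.1 -1.5] M [ 0.02 -0.01 -0.06] op 0.295 | shift m [-0.0098  0.0013  0.0069] turn -0.0012
t: 23.2
eef_pos: [703.4, 23.6, 44.5]
tcp_rot: [3.142, -0.0, 3.082]
ft_force: [-7.0, 0.6, 9.8]
opening: 0.288
t 23.2 pos [703.4  23.6  44.5] rpy [ 3.142 -0.     3.082] F [-7.   0.6  9.8] M [ 0.13  1.38 -0.03] op 0.288 | shift m [0.0035 0.0012 0.0005] turn -0.0011
w12.npz 1426 790 axis up (tool frame) [ 0.163 -0.005 -0.987] tilt to -x world 0.163 x range -16.3 11.0 y -10.5 11.9 z -39.7 -33.8
 disc x extent at y~0 -16.3 11.0 z there -38.3 -34.8
```

```bash
python3 -m pendant '[[[0.1,-0.002,0,0,0],[0.1,-0.004,0,0,0],[0.1,-0.006,0,0,0],[0.1,-0.008,0,0,0],[0.1,-0.009,0,0,0],[0.1,-0.009,0,0,0],[0.4,-0.009,0,0,0],[0.4,-0.009,0,0,0]]]';python3 go.py 700 25 44 3.083
python3 - <<'E'
from h import *
s=env.state(); w=cam('wrist'); np.savez('w13.npz',pos=s['eef_pos'],rot=s['tcp_rot'],**w)
E
python3 ctop.py w13.npz
```

```text
t: 24.05
eef_pos: [713.0, 22.9, 43.6]
tcp_rot: [3.142, 0.001, 3.082]
ft_force: [-0.6, 1.3, 0.1]
opening: 0.38
t 24.05 pos [713.   22.9  43.6] rpy [3.142e+00 1.000e-03 3.082e+00] F [-0.6  1.3  0.1] M [ 0.04 -0.04 -0.01] op 0.38 | shift m [ 0.0131  0.0013 -0.0005] turn -0.0012
w13.npz 865 534 axis up (tool frame) [-0.096  0.024 -0.995] tilt to -x world -0.097 x range -18.6 -8.8 y -9.3 13.4 z -39.8 -37.4
 disc x extent at y~0 -18.2 -9.1 z there -37.9 -39.2
```

```bash
python3 -m pendant '[[[0.45,0,0,0,0],[0.45,0,0,0,0],[0.45,0,0,0,0],[0.45,0,0,0,0],[0.45,0,0,0,0],[0.45,0,0,0,0],[0.45,0,0,0,0],[0.45,0,0,0,0]]]'
python3 - <<'E'
from h import *
s=env.state(); w=cam('wrist'); np.savez('w14.npz',pos=s['eef_pos'],rot=s['tcp_rot'],**w)
E
python3 ctop.py w14.npz
```

```text
t: 24.9
eef_pos: [712.6, 22.9, 43.1]
tcp_rot: [3.142, 0.0, 3.082]
ft_force: [-0.7, -0.3, -0.1]
opening: 0.454
w14.npz 1053 777 axis up (tool frame) [-0.007  0.009 -1.   ] tilt to -x world -0.007 x range -19.2 -9.4 y -11.9 13.5 z -37.9 -36.2
 disc x extent at y~0 -19.1 -9.6 z there -36.5 -37.4
```

```bash
python3 -m pendant '[[[0.45,-0.004,0.001,0,0],[0.45,-0.009,0.001,0,0],[0.45,-0.009,0.001,0,0],[0.1,-0.009,0.001,0,0],[0.1,-0.009,0.001,0,0],[0.1,-0.009,0.001,0,0],[0.1,-0.009,0.001,0,0],[0.1,-0.009,0.001,0,0]]]';python3 go.py 700 25 44 3.083
python3 - <<'E'
from h import *
s=env.state(); w=cam('wrist'); np.savez('w15.npz',pos=s['eef_pos'],rot=s['tcp_rot'],**w)
E
python3 ctop.py w15.npz
```

```text
t: 25.75
eef_pos: [721.5, 23.4, 43.1]
tcp_rot: [3.142, -0.0, 3.082]
ft_force: [0.2, -0.8, -0.7]
opening: 0.289
t 25.75 pos [721.5  23.4  43.1] rpy [ 3.142 -0.     3.082] F [ 0.2 -0.8 -0.7] M [-0.05  0.01  0.09] op 0.289 | shift m [ 0.0216  0.0003 -0.0009] turn -0.0011
w15.npz 1660 712 axis up (tool frame) [ 0.02   0.001 -1.   ] tilt to -x world 0.02 x range -19.1 7.6 y -11.6 13.3 z -38.0 -35.7
 disc x extent at y~0 -19.1 7.6 z there -36.5 -36.0
```

```bash
python3 - <<'E'
from h import *
for fn in('w14','w15','w11'):
    c=dict(np.load(fn+'.npz')); P=wcloud(c,c['pos'],c['rot']); R=Ro.from_euler('xyz',c['rot']).as_matrix(); Q=(P-c['pos'])@R
    print(fn,[(v,*Q[v,282,[0,2]].round(0).astype(int)) for v in range(230,330,4)])
E
```

```text
w14 [(230, np.int64(1), np.int64(36)), (234, np.int64(1), np.int64(27)), (238, np.int64(1), np.int64(19)), (242, np.int64(1), np.int64(13)), (246, np.int64(1), np.int64(5)), (250, np.int64(0), np.int64(3)), (254, np.int64(-1), np.int64(-1)), (258, np.int64(-1), np.int64(-7)), (262, np.int64(-1), np.int64(-14)), (266, np.int64(-2), np.int64(-17)), (270, np.int64(29), np.int64(-90)), (274, np.int64(30), np.int64(-93)), (278, np.int64(29), np.int64(-94)), (282, np.int64(27), np.int64(-94)), (286, np.int64(27), np.int64(-96)), (290, np.int64(26), np.int64(-95)), (294, np.int64(25), np.int64(-95)), (298, np.int64(23), np.int64(-94)), (302, np.int64(-11), np.int64(-38)), (306, np.int64(-14), np.int64(-36)), (310, np.int64(-16), np.int64(-36)), (314, np.int64(-18), np.int64(-38)), (318, np.int64(-20), np.int64(-37)), (322, np.int64(-23), np.int64(-37)), (326, np.int64(25), np.int64(-110))]
w15 [(230, np.int64(10), np.int64(9)), (234, np.int64(9), np.int64(3)), (238, np.int64(7), np.int64(3)), (242, np.int64(7), np.int64(-6)), (246, np.int64(7), np.int64(-12)), (250, np.int64(66), np.int64(-
[... 897 characters left out ...]
64(-12)), (254, np.int64(10), np.int64(-29)), (258, np.int64(9), np.int64(-33)), (262, np.int64(8), np.int64(-34)), (266, np.int64(6), np.int64(-34)), (270, np.int64(30), np.int64(-91)), (274, np.int64(29), np.int64(-92)), (278, np.int64(29), np.int64(-94)), (282, np.int64(28), np.int64(-95)), (286, np.int64(28), np.int64(-96)), (290, np.int64(26), np.int64(-95)), (294, np.int64(25), np.int64(-97)), (298, np.int64(23), np.int64(-95)), (302, np.int64(-11), np.int64(-38)), (306, np.int64(-13), np.int64(-38)), (310, np.int64(-15), np.int64(-39)), (314, np.int64(-164), np.int64(194)), (318, np.int64(-170), np.int64(194)), (322, np.int64(-176), np.int64(193)), (326, np.int64(25), np.int64(-111))]
```

```bash
python3 -m pendant '[[[0.45,0,0,0,0],[0.45,0,0,0,0],[0.45,-0.005,0,0,0],[0.45,-0.01,0,0,0],[0.45,-0.01,0,0,0],[0.1,-0.01,0,0,0],[0.1,-0.01,0,0,0],[0.1,-0.01,0,0,0]]]'
python3 - <<'E'
from h import *
s=env.state(); c=cam('wrist'); np.savez('w16.npz',pos=s['eef_pos'],rot=s['tcp_rot'],**c)
P=wcloud(c,s['eef_pos'],s['tcp_rot']); R=Ro.from_euler('xyz',s['tcp_rot']).as_matrix(); Q=(P-s['eef_pos'])@R
print([(v,*Q[v,282,[0,2]].round(0).astype(int).tolist()) for v in range(230,320,4)],s['opening'],s['eef_pos'])
E
```

```text
t: 26.6
eef_pos: [731.5, 22.8, 43.1]
tcp_rot: [3.142, -0.0, 3.082]
ft_force: [0.0, -0.5, 0.1]
opening: 0.294
[(230, 17, -15), (234, 18, -24), (238, 17, -28), (242, 17, -33), (246, 17, -37), (250, 15, -37), (254, 13, -38), (258, 11, -37), (262, 9, -36), (266, 7, -37), (270, 30, -91), (274, 29, -92), (278, 29, -94), (282, 28, -95), (286, 27, -96), (290, 26, -96), (294, 25, -95), (298, 23, -94), (302, -57, 42), (306, -61, 42), (310, -65, 43), (314, -68, 42), (318, -72, 43)] 0.2935992719920268 [731.48066276  22.81464634  43.06373894]
```

```bash
python3 -m pendant '[[[0.1,0,0,-0.04,0],[0.1,0,0,-0.08,0],[0.1,0.03,0,-0.086,0],[0.1,0.06,0,-0.086,0],[0.1,0.081,0,-0.086,0],[0.1,0.086,0,-0.086,0],[0.1,0.088,0,-0.086,0],[0.1,0.09,0,-0.086,0]]]';python3 go.py 614 28 128 3.083; python3 -m pendant '[[[0.1,0.002,0,0,0],[0.1,0.004,0,0,0],[0.1,0.006,0,0,0],[0.1,0.008,0,0,0],[0.1,0.01,0,0,0],[0.1,0.012,0,0,0],[0.1,0.014,0,0,0],[0.1,0.016,0,0,0]]]';python3 go.py 614 28 128 3.083
```

```text
t: 27.45
eef_pos: [642.6, 28.1, 129.1]
tcp_rot: [3.142, 0.001, 3.082]
ft_force: [-0.3, 0.1, -1.9]
opening: 0.29
t 27.45 pos [642.6  28.1 129.1] rpy [3.142e+00 1.000e-03 3.082e+00] F [-0.3  0.1 -1.9] M [ 0.11 -0.05 -0.02] op 0.29 | shift m [ 0.0285 -0.0018  0.0011] turn -0.0012
t: 28.25
eef_pos: [628.7, 28.7, 130.3]
tcp_rot: [-3.142, 0.007, 3.082]
ft_force: [7.5, -1.8, 4.1]
opening: 0.29
t 28.25 pos [628.7  28.7 130.3] rpy [-3.142  0.007  3.082] F [ 7.5 -1.8  4.1] M [-0.2  -1.7   0.01] op 0.29 | shift m [ 0.0146 -0.0016  0.0022] turn -0.0014
```

```bash
python3 -m pendant '[[[0.1,0.0015,0,0,0],[0.1,0.003,0,0,0],[0.1,0.0045,0,0,0],[0.1,0.006,0,0,0],[0.1,0.0075,0,0,0],[0.1,0.009,0,0,0],[0.1,0.0105,0,0,0],[0.1,0.011,0,0,0]]]';python3 go.py 614 28 128 3.083
cat > prof.py <<'E'
from h import *
import sys
fn=sys.argv[1]; s=env.state(); c=cam('wrist'); np.savez(fn,pos=s['eef_pos'],rot=s['tcp_rot'],**c)
P=wcloud(c,s['eef_pos'],s['tcp_rot']); R=Ro.from_euler('xyz',s['tcp_rot']).as_matrix(); Q=(P-s['eef_pos'])@R
print([(v,*Q[v,278:287,0].mean().round(1)[None].tolist(),Q[v,278:287,2].mean().round(1)) for v in list(range(214,268,4))+list(range(300,320,3))])
E
python3 prof.py w17.npz; python3 ctop.py w17.npz
```

```text
t: 29.05
eef_pos: [617.7, 29.3, 130.5]
tcp_rot: [-3.141, 0.007, 3.082]
ft_force: [6.9, -1.8, 4.6]
opening: 0.287
t 29.05 pos [617.7  29.3 130.5] rpy [-3.141  0.007  3.082] F [ 6.9 -1.8  4.6] M [-0.34 -1.48  0.01] op 0.287 | shift m [ 0.0036 -0.0015  0.0024] turn -0.0014
[(214, 19.4, np.float64(7.7)), (218, 16.6, np.float64(9.4)), (222, 13.8, np.float64(10.9)), (226, 2.8, np.float64(39.5)), (230, 0.2, np.float64(38.9)), (234, -3.3, np.float64(40.7)), (238, 5.4, np.float64(6.7)), (242, 3.5, np.float64(5.1)), (246, 7.8, np.float64(-13.1)), (250, 13.2, np.float64(-33.1)), (254, 11.6, np.float64(-34.0)), (258, 10.0, np.float64(-34.7)), (262, 8.2, np.float64(-35.1)), (266, 6.3, np.float64(-35.2)), (300, -9.1, np.float64(-39.3)), (303, -10.6, np.float64(-39.5)), (306, -11.8, np.float64(-40.2)), (309, -117.7, np.float64(131.3)), (312, -121.4, np.float64(131.1)), (315, -125.3, np.float64(131.2)), (318, -129.1, np.float64(130.9))]
w17.npz 1342 909 axis up (tool frame) [ 0.253 -0.    -0.967] tilt to -x world 0.256 x range -13.2 13.6 y -11.3 13.2 z -40.8 -32.7
 disc x extent at y~0 -13.2 13.6 z there -39.8 -32.7
```

```bash
python3 -m pendant '[[[0.1,0.0015,0,0,0],[0.1,0.003,0,0,0],[0.1,0.0045,0,0,0],[0.1,0.006,0,0,0],[0.1,0.0075,0,0,0],[0.1,0.0085,0,0,0],[0.1,0.0085,0,0,0],[0.1,0.0085,0,0,0]]]';python3 go.py 614 28 128 3.083; python3 prof.py w18.npz >/dev/null; python3 ctop.py w18.npz
```

```text
t: 29.9
eef_pos: [608.2, 29.9, 129.8]
tcp_rot: [-3.141, 0.004, 3.082]
ft_force: [4.5, -1.8, 2.4]
opening: 0.285
t 29.9 pos [608.2  29.9 129.8] rpy [-3.141  0.004  3.082] F [ 4.5 -1.8  2.4] M [-0.4  -1.17 -0.02] op 0.285 | shift m [-0.0059 -0.0015  0.0018] turn -0.0013
w18.npz 1204 887 axis up (tool frame) [ 0.359  0.007 -0.933] tilt to -x world 0.367 x range -13.9 11.8 y -11.2 12.9 z -42.1 -31.4
 disc x extent at y~0 -13.9 11.8 z there -41.2 -31.9
```

```bash
python3 -m pendant '[[[0.1,-0.008,0,-0.002,0],[0.1,-0.018,0,-0.01,0],[0.1,-0.018,0,-0.05,0],[0.1,0.01,0,-0.07,0],[0.1,0.05,0,-0.07,0],[0.1,0.09,0,-0.07,0],[0.1,0.115,0,-0.07,0],[0.1,0.125,0,-0.07,0]]]';python3 go.py 483.2 37.0 185 3.083; python3 prof.py w19.npz >/dev/null; python3 ctop.py w19.npz
```

```text
t: 30.75
eef_pos: [479.8, 38.0, 199.3]
tcp_rot: [3.141, -0.001, 3.082]
ft_force: [0.8, -0.5, -2.5]
opening: 0.285
t 30.75 pos [479.8  38.  199.3] rpy [ 3.141e+00 -1.000e-03  3.082e+00] F [ 0.8 -0.5 -2.5] M [ 0.04 -0.02  0.03] op 0.285 | shift m [-0.0034 -0.0008  0.0143] turn -0.001
w19.npz 1206 887 axis up (tool frame) [ 0.348  0.022 -0.937] tilt to -x world 0.356 x range -14.1 11.9 y -11.3 12.9 z -42.0 -31.5
 disc x extent at y~0 -14.1 11.9 z there -40.9 -32.2
```

```bash
python3 -m pendant '[[[0.1,-0.0034,-0.0008,0.01,0],[0.1,-0.0034,-0.0008,0.02,0],[0.1,-0.005,-0.0008,0.026,0],[0.1,-0.0068,-0.0008,0.031,0],[0.1,-0.0068,-0.0008,0.034,0],[0.1,-0.0068,-0.0008,0.0366,0],[0.1,-0.0068,-0.0008,0.0366,0],[0.1,-0.0068,-0.0008,0.0366,0]]]';python3 go.py 486.6 37.0 161.9 3.083
python3 - <<'E'
from h import *
s=env.state(); c=cam('side'); np.savez('s20.npz',pos=s['eef_pos'],**c)
p=np.array([518.5,35,118.3]); q=c['R']@p+c['t']; u,v=q[0]/q[2]*c['fx']+c['cx'],q[1]/q[2]*c['fy']+c['cy']; print('tip px',u,v)
u,v=int(u),int(v); w=cam('wrist'); np.savez('w20.npz',pos=s['eef_pos'],rot=s['tcp_rot'],**w)
a=cv2.resize(c['image'][v-36:v+24,u-30:u+30],(480,480),interpolation=cv2.INTER_CUBIC); b=cv2.resize(w['image'][150:390,200:360],(320,480))
cv2.imwrite('pics/v20.png',cv2.convertScaleAbs(np.hstack([a,b]),alpha=1.8)); print('crop org',u-30,v-36)
E
```

```text
t: 31.6
eef_pos: [488.4, 36.6, 162.7]
tcp_rot: [3.141, 0.0, 3.082]
ft_force: [0.3, 0.7, -2.5]
opening: 0.29
t 31.6 pos [488.4  36.6 162.7] rpy [3.141 0.    3.082] F [ 0.3  0.7 -2.5] M [ 0.06  0.04 -0.  ] op 0.29 | shift m [0.0018 0.0003 0.0008] turn -0.0012
tip px 273.2598556867266 188.94878512365946
crop org 243 152
```

View pics/v20.png

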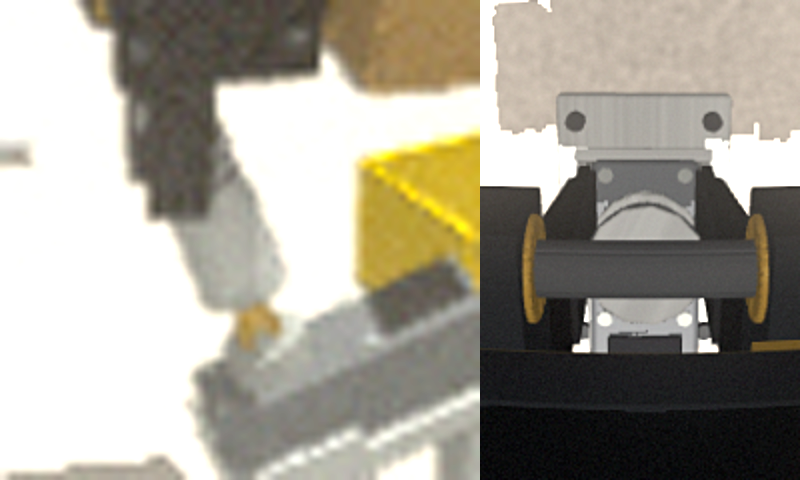

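```bash
python3 go.py 492.5 36.6 147.0 3.083; python3 -m pendant '[[[0.1,0.0015,0,0.001,0],[0.1,0.0008,0,0.003,0],[0.1,0,0,0.005,0],[0.1,-0.001,0,0.0075,0],[0.1,-0.002,0,0.01,0],[0.1,-0.003,0,0.0125,0],[0.1,-0.004,0,0.015,0],[0.1,-0.004,0,0.015,0]]]';python3 go.py 492.5 36.6 147.0 3.083
```

```text
t 31.7 pos [488.4  36.5 162.8] rpy [3.142e+00 1.000e-03 3.082e+00] F [ 0.1 -0.4 -2. ] M [0.05 0.1  0.01] op 0.288 | shift m [-0.0041  0.0003  0.0158] turn -0.0012
t: 32.5
eef_pos: [492.3, 36.3, 147.1]
tcp_rot: [3.142, -0.0, 3.082]
ft_force: [1.0, -0.9, -1.4]
opening: 0.292
t 32.5 pos [492.3  36.3 147.1] rpy [ 3.142 -0.     3.082] F [ 1.  -0.9 -1.4] M [-0.1   0.01 -0.04] op 0.292 | shift m [-0.0001  0.0004  0.0001] turn -0.0012
```

```bash
python3 -m pendant '[[[0.1,-0.0004,0,0.001,0],[0.1,-0.0008,0,0.002,0],[0.1,-0.0012,0,0.003,0],[0.1,-0.0016,0,0.004,0],[0.1,-0.002,0,0.005,0],[0.1,-0.0024,0,0.006,0],[0.1,-0.0024,0,0.006,0],[0.1,-0.0024,0,0.006,0]]]';python3 go.py 494.3 36.5 142.4 3.083;  python3 prof.py w21.npz >/dev/null; python3 ctop.py w21.npz
```

```text
t: 33.3
eef_pos: [494.6, 36.2, 142.2]
tcp_rot: [3.142, 0.001, 3.082]
ft_force: [-2.6, -0.9, 9.1]
opening: 0.29
t 33.3 pos [494.6  36.2 142.2] rpy [3.142e+00 1.000e-03 3.082e+00] F [-2.6 -0.9  9.1] M [-0.15  0.61 -0.02] op 0.29 | shift m [ 0.0003  0.0003 -0.0002] turn -0.0011
w21.npz 1211 899 axis up (tool frame) [ 0.345  0.014 -0.938] tilt to -x world 0.353 x range -13.8 11.6 y -11.3 12.9 z -41.9 -31.8
 disc x extent at y~0 -13.8 11.6 z there -41.4 -32.6
```

```bash
python3 -m pendant '[[[0.1,-0.0002,0,0.001,0],[0.1,-0.0005,0,0.002,0],[0.1,-0.0008,0,0.003,0],[0.1,-0.0011,0,0.004,0],[0.1,-0.0014,0,0.005,0],[0.1,-0.0016,0,0.006,0],[0.1,-0.0016,0,0.006,0],[0.1,-0.0016,0,0.006,0]]]';python3 go.py 496.6 36.4 136.8 3.083;  python3 prof.py w22.npz >/dev/null; python3 ctop.py w22.npz
```

```text
t: 34.15
eef_pos: [496.5, 36.1, 135.6]
tcp_rot: [3.141, 0.001, 3.082]
ft_force: [-0.7, -0.4, 3.6]
opening: 0.291
t 34.15 pos [496.5  36.1 135.6] rpy [3.141e+00 1.000e-03 3.082e+00] F [-0.7 -0.4  3.6] M [ 0.08 -0.15 -0.  ] op 0.291 | shift m [-0.0001  0.0003 -0.0012] turn -0.0013
w22.npz 1210 894 axis up (tool frame) [ 0.352 -0.003 -0.936] tilt to -x world 0.36 x range -14.0 11.7 y -11.3 12.9 z -42.3 -31.5
 disc x extent at y~0 -14.0 11.7 z there -41.1 -32.9
```

```bash
python3 -m pendant '[[[0.1,-0.0003,0,0.0007,0],[0.1,-0.0005,0,0.0014,0],[0.1,-0.0007,0,0.002,0],[0.1,-0.0009,0,0.0025,0],[0.1,-0.001,0,0.003,0],[0.1,-0.001,0,0.003,0],[0.1,-0.001,0,0.003,0],[0.1,-0.001,0,0.003,0]]]';python3 go.py 497.5 36.4 133 3.083;  python3 prof.py w23.npz >/dev/null; python3 ctop.py w23.npz
```

```text
t: 35.0
eef_pos: [497.4, 36.0, 132.9]
tcp_rot: [3.141, 0.001, 3.082]
ft_force: [-2.2, -0.5, 8.9]
opening: 0.291
t 35.0 pos [497.4  36.  132.9] rpy [3.141e+00 1.000e-03 3.082e+00] F [-2.2 -0.5  8.9] M [ 0.04  0.03 -0.06] op 0.291 | shift m [-0.0001  0.0004 -0.0001] turn -0.0012
w23.npz 1204 853 axis up (tool frame) [ 0.361 -0.009 -0.932] tilt to -x world 0.37 x range -13.9 11.9 y -11.3 12.9 z -42.4 -31.6
 disc x extent at y~0 -13.9 11.9 z there -41.3 -32.1
```

```bash
python3 -m pendant '[[[0.1,-0.0001,0,0.0003,0],[0.1,-0.0003,0,0.0006,0],[0.1,-0.0004,0,0.0009,0],[0.1,-0.0004,0,0.0009,0],[0.1,-0.0004,0,0.0009,0],[0.1,-0.0004,0,0.0009,0],[0.1,-0.0004,0,0.0009,0],[0.1,-0.0004,0,0.0009,0]]]';python3 go.py 497.5 36.4 133 3.083;  python3 prof.py w24.npz >/dev/null; python3 ctop.py w24.npz; python3 - <<'E'
from h import *
c=dict(np.load('w24.npz')); P=wcloud(c,c['pos'],c['rot']); B=np.array([564.9,31.3,70]); n=np.array([-.370,.022,.929]); xa=np.array([.927,-.054,.371]); ya=np.cross(n,xa)
h=(P-B)@n; x=(P-B)@xa; y=(P-B)@ya; m=(abs(h-34)<4)&(abs(y)<30)&(abs(x)<70)&(c['range_z']>0)
q=P[m]; g=q.mean(0); nn=np.linalg.svd(q-g)[2][2]; nn*=np.sign(nn[2]); print('housing top n',nn.round(3),'tilt',np.arccos(nn[2]).round(3),'h',h[m].mean().round(2),'x',x[m].min().round(1),x[m].max().round(1),'y',np.percentile(y[m],[1,99]).round(1),m.sum())
for nme in('top','side'):
    t=cam(nme); o=np.load(nme+'0.npz')['image']; d=cv2.absdiff(cv2.GaussianBlur(t['image'],(5,5),0),cv2.GaussianBlur(o,(5,5),0)).max(2)
    k,l,st,ct=cv2.connectedComponentsWithStats((d>28).astype(np.uint8)); print(nme,[(st[i,:4].tolist(),int(st[i,4])) for i in range(1,k) if st[i,4]>25])
E
```

```text
t: 35.85
eef_pos: [497.8, 36.0, 132.1]
tcp_rot: [3.141, 0.001, 3.082]
ft_force: [-3.1, 0.5, 10.5]
opening: 0.287
t 35.85 pos [497.8  36.  132.1] rpy [3.141e+00 1.000e-03 3.082e+00] F [-3.1  0.5 10.5] M [ 0.07  0.19 -0.03] op 0.287 | shift m [ 0.0003  0.0004 -0.0009] turn -0.0012
w24.npz 1207 896 axis up (tool frame) [ 0.357 -0.019 -0.934] tilt to -x world 0.365 x range -13.9 12.0 y -11.3 12.4 z -42.3 -31.4
 disc x extent at y~0 -13.9 12.0 z there -41.2 -32.4
housing top n [-0.374  0.022  0.927] tilt 0.384 h 34.42 x -55.2 14.3 y [-19.5  22.7] 2273
top [([0, 51, 560, 369], 122168), ([314, 54, 28, 4], 101), ([178, 121, 35, 40], 973), ([67, 166, 256, 254], 30656), ([310, 259, 9, 24], 153), ([157, 265, 8, 38], 155), ([56, 368, 7, 9], 47), ([260, 374, 74, 46], 1662), ([56, 386, 62, 34], 1087), ([257, 388, 8, 9], 57)]
side [([0, 0, 53, 266], 10578), ([82, 0, 19, 11], 128), ([133, 0, 32, 19], 341), ([167, 0, 124, 118], 5468), ([90, 12, 11, 10], 75), ([137, 21, 27, 95], 1223), ([80, 28, 22, 30], 157), ([59, 46, 112, 176], 7580), ([118, 120, 188, 126], 6153), ([242, 172, 11, 23], 224), ([81, 185, 8, 6], 30), ([40, 215, 45, 22], 253), ([126, 241, 11, 12], 79), ([113, 259, 12, 10], 65), ([273, 267, 49, 28], 1096), ([56, 269, 29, 9], 143), ([92, 269, 13, 5], 40)]
```

```bash
python3 -c "
from cell import env
s=env.state(); print(s['t'],s['ft_force'],s['eef_pos'],s['opening']); print(env.job_done())"
```

```text
36.0 [-2.53671634  0.88073123  9.71644646] [497.78896355  35.99553633 132.07925919] 0.2905077126563008
the job is handed in; nothing more can be done
None
```

I laid the housing on the grey cradle's bed against the stop and let go. I then gripped the coupler, pressed it over the port past the catches, and handed the job in at 36.0 s while still pressing.

**How it went:** The tool can't tilt, so I tilted both parts by pushing them against the cradle. The coupler slid in the pads on the first try, so I stood it back on the bench at a different spot, regripped it off-centre and tilted it again.

**Last checks:**
- **Housing:** tilt is 0.384 rad against the bed's 0.38. Its top is 34.4 mm above the bed, and its port end is at bed x -55 mm, at the stop.
- **Catches:** the press force rose to about 11 N, then fell to about 6 N, which fits the coupler snapping past them. I could not see this directly.
- **Sleeve:** the press force is about 12–13 N along the port. The coupler's mouth is about 2.3 mm above the port foot, so the sleeve is about 9.7 mm in. This comes from force and depth readings.
- **Squareness:** the coupler's axis measured 0.365 rad against the housing's 0.384, about 0.02 rad off, close to the measuring noise.
- **Other things on the bench:** the side view showed no changes beyond the arm, its shadows, the housing and the coupler. The top view did differ around the parts bin. I took that for the arm's shadow, since the bin was unchanged in the side view, but did not check it further.

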